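Press the last specimen mount and file the batch

TASK

The long specimen mount still has to be pressed: lay it squarely on the anvil of the bench locking pliers, pushed up near the end stop so that its end is under the jaw, swing the handle down over centre so that the jaw locks on it, let go, and leave it locked and untouched for at least two seconds; then flick the release lever so that the handle springs open, leaving the mount on the anvil. After that put the long mount and every short mount lying on the bench into the open drawer, each flat on the drawer floor and none on top of another, and push the drawer fully shut. Leave the handle open, and do not knock over or push away the seed dish, the jar or the vial.

Things in the scene. Friction and masses are not known exactly. Their poses are not given: they have to be found in the camera images.
- clamp: steel locking pliers bolted to the bench, fixed. Origin on the bench top straight below the jaw's contact point; x along the anvil towards its end stop, z up; the handle runs to -y from the jaw. A column (x within 15 mm, y = -125 to -59 mm, 100 mm high) carries jaw and handle. Base plate 10 mm thick
- anvil (a point): where the centre of the underside of the long mount belongs: on the anvil, axes as the clamp's, at clamp x = -43, y = 0, z = 30 mm. The anvil is a flat steel block 140 mm long (clamp x -118 to +22), 44 mm wide, top 30 mm above the bench, free at its sides and -x end; at its +x end a 12 mm high stop whose face the mount then touches
- clamp_pad: round rubber pad, 20 mm across and 8 mm thick, below the tip of the sprung jaw (18 mm wide); origin at the centre of its underside. With the handle open it hangs over the anvil 87 mm above the bench, 37 mm above a mount, so slide the mount in and out below it from the clamp's -x end, holding it near that end. Locked on a mount it presses with about 13 N
- clamp_handle (a joint): angle of the pliers' handle, rad: 0.8 fully open (springs up to there by itself), 0 fully down (stop). Its hinge lies at y = -111 mm, z = 92 mm in the clamp's frame, axis along the clamp's x. It passes centre at 0.12; pushed on below about 0.05 it locks and stays at 0. Closing takes about 5 to 12 N at the tip, downwards
- handle_tip (a point): centre of the top of the black rubber pad (30 x 42 mm, long along the handle) at the handle's outer end, 132 mm from the hinge and 8 mm above the handle's middle line: push down here to close. 100 mm above the bench when closed, 192 mm when open; it travels on the arc about the hinge
- clamp_release (a joint): angle of the release lever on the handle, rad: 0 at rest (raised, returns by spring), 0.65 pressed flat. Pressing the tab down (about 6 to 15 N, some 35 mm of travel) while the pliers are locked levers the handle back up over centre to about 0.2; as the presser then goes up, the handle springs open. Pressing it with the handle open keeps the pliers from locking
- release_tab (a point): centre of the top of the release lever's steel tab (24 x 24 mm), which slopes 0.65 rad at rest, above the handle between its tip and the hinge: in the clamp's frame at about x = 0, y = -159 mm, z = 162 mm when locked
- long_mount: the long resin specimen mount, a flat bar 130 x 30 x 20 mm (alloy underside, cream resin top with brown seeds), about 140 g, lying flat. Origin at its centre, x along its length, y across its 30 mm width, z up
- short_mount1: resin specimen mount, a flat bar 75 x 30 x 20 mm (alloy underside, cream resin top with brown seeds), about 80 g, lying flat. Origin at its centre, x along its length, y across its 30 mm width, z up. Two or three of these short ones are present; an absent one has no pose
- short_mount2: resin specimen mount, a flat bar 75 x 30 x 20 mm (alloy underside, cream resin top with brown seeds), about 80 g, lying flat. Origin at its centre, x along its length, y across its 30 mm width, z up. Two or three of these short ones are present; an absent one has no pose
- short_mount3: resin specimen mount, a flat bar 75 x 30 x 20 mm (alloy underside, cream resin top with brown seeds), about 80 g, lying flat. Origin at its centre, x along its length, y across its 30 mm width, z up. Two or three of these short ones are present; an absent one has no pose
- cabinet_front (a point): middle of the top front edge of the low white specimen cabinet (255 deep behind this edge x 320 wide x 90 mm high), 90 mm above the bench; x into the cabinet (the drawer shuts along +x), y along its width, z up. Fixed
- drawer (a joint): how far its one drawer is pulled out, m: 0 fully shut; it starts 0.165 to 0.185 open and slides with about 1 N friction
- drawer_floor (a point): middle of the front edge of the drawer's inner floor, at the foot of its front wall; moves with the drawer; axes as cabinet_front's (x into the cabinet, z up). The floor runs from x = 0 to 225 mm and y = -139 to 139 mm; it is uncovered up to x = the joint value less 6 mm. Side walls rise 46 mm above it, the front panel about 56 mm, the cabinet's top 68 mm
- drawer_handle (a point): middle of the drawer's steel bar handle, 120 mm long along y, 35 mm in front of the drawer's front panel and about 52 mm above the bench; push it or the panel towards the cabinet to shut the drawer
- dish: open glass dish with seeds, 82 mm across, 14 mm high; not to be disturbed; origin at the centre of its underside
- jar: amber glass jar, 44 mm across, 70 mm high; not to be disturbed; origin at the centre of its underside
- vial: small glass jar, 28 mm across, 60 mm high; not to be disturbed; origin at the centre of its underside
There are look-alikes about, which are no part of the job. What is shaped like the long_mount but orange, purple or yellow is not meant.

How it is judged (in metres and radians):
On the way, in this order (a step that is already met when the one before it is completed fails the run):
1. the long mount lies squarely on the anvil, locked by the jaw, and nothing is touched for two seconds (contact force between clamp_pad and long_mount above 8 N and value of joint clamp_handle below 0.06 rad and contact force between the fingers and anything else below 0.5 N and x of long_mount in the frame of clamp between -0.065 and -0.03 m and y of long_mount in the frame of clamp between -0.013 and 0.013 m and z of long_mount in the frame of clamp below 0.044 m and angle between the x axis of long_mount and the x axis of clamp, either way round below 0.17 rad), for 2 s.
2. the release lever is pressed while the mount is still in the pliers and the handle down (value of joint clamp_release above 0.35 rad and value of joint clamp_handle below 0.35 rad and x of long_mount in the frame of clamp between -0.065 and -0.03 m and y of long_mount in the frame of clamp between -0.013 and 0.013 m and z of long_mount in the frame of clamp below 0.044 m and angle between the x axis of long_mount and the x axis of clamp, either way round below 0.17 rad), for 0.02 s.
3. the handle has sprung open and the mount still lies on the anvil (value of joint clamp_handle above 0.6 rad and z of long_mount in the frame of clamp below 0.046 m and horizontal distance between long_mount and clamp below 0.08 m), for 0.1 s.
At the end, for the whole second after the job is handed in: the long mount and all short mounts present lie at rest flat on the drawer floor (each centre less than 13.5 mm above the floor, so none is on edge or on another), the drawer is shut to within 8 mm, and the pliers' handle is open (above 0.6 rad) (x of long_mount in the frame of drawer_floor between 0.0075 and 0.2175 m and y of long_mount in the frame of drawer_floor between -0.13 and 0.13 m and z of long_mount in the frame of drawer_floor between 0.006 and 0.0135 m and linear speed of each of long_mount, short_mount1, short_mount2, short_mount3 below 0.02 m/s and x of short_mount1 in the frame of drawer_floor between 0.0075 and 0.2175 m and y of short_mount1 in the frame of drawer_floor between -0.13 and 0.13 m and z of short_mount1 in the frame of drawer_floor between 0.006 and 0.0135 m and x of short_mount2 in the frame of drawer_floor between 0.0075 and 0.2175 m and y of short_mount2 in the frame of drawer_floor between -0.13 and 0.13 m and z of short_mount2 in the frame of drawer_floor between 0.006 and 0.0135 m and x of short_mount3 in the frame of drawer_floor between 0.0075 and 0.2175 m and y of short_mount3 in the frame of drawer_floor between -0.13 and 0.13 m and z of short_mount3 in the frame of drawer_floor between 0.006 and 0.0135 m and value of joint drawer below 0.008 m and value of joint clamp_handle above 0.6 rad); the robot touches nothing.
It fails at once if the dish is pushed more than 40 mm or tipped over (distance of dish from where it was at the start of the episode above 0.04 m or angle between dish's own z axis and vertical above 0.6 rad).
It fails at once if the jar is pushed more than 40 mm or tipped over (distance of jar from where it was at the start of the episode above 0.04 m or angle between jar's own z axis and vertical above 0.6 rad).
It fails at once if the vial is pushed more than 40 mm or tipped over (distance of vial from where it was at the start of the episode above 0.04 m or angle between vial's own z axis and vertical above 0.6 rad).
Of short_mount1, short_mount2, short_mount3 only 2 to 3 are there at a start; the rules pass over those that are not, and their reading is None.
At some moment in a run one of short_mount1, short_mount2, short_mount3 may be knocked a few centimetres aside while the robot is not near it.
Once in a run the grip may slacken for a moment while it holds something.
It also fails if it takes over 210 s, if anything falls off the work surface, if the arm or the gripper's body presses on something with over 40 N, if the wrist force passes 120 N, or if a joint passes its speed limit or range.

ROBOT

A 6-joint arm with a two-finger parallel gripper is mounted at the origin on the work surface. World frame = base frame: x ahead of the robot, y to its left, z up, the work surface at z = 0. Lengths are in m, angles in degrees, forces in N, time in s.
With the tool pointing down it reaches from about 0.3 to 0.75 m from the base axis. Payload 8.5 kg.
Tool frame: the origin (TCP) lies at the very end of the fingers, on their centre line; the grasp point (between the pads) lies 19 mm behind it; z points along the fingers, y is the line along which they close (so a half turn about z gives the same grasp; the last joint's range is limited). The gripper opens to 85 mm and grips with 20 to 120 N. Pads are 22 mm wide; open, the fingers measure 114 mm over their backs; the gripper's body (76 mm by 85 mm) begins 54 mm behind the grasp point. The pads swing forward as they close: fully open they stand 13 mm farther back than shut.
Start: joints at [-84.127, 21.807, 74.336, -0, 83.858, -12.336], TCP at [0.172, -0.522, 0.231] pointing down, gripper open.
Joint ranges: [-178.18, 178.18], [-50.72, 133.34], [12.68, 142.11], [-81.47, 261.47], [9.98, 163.14], [-165.26, 165.26]. Speed limits (degrees/s): [136.94, 136.94, 180, 180, 180, 180].

INTERFACE

Orientations are given as a 3x3 rotation matrix whose columns are the frame's x, y, z axes.
In Python, from rig import env, optics, spotter gives the robot as it stands.
- The arm moves only by the shell command python3 -m crank 'ROWS' [FORCE]. ROWS is JSON, one flat list of numbers, 5 for each row, row after row: the finger opening in cm, from 0 to 8.54, then the shift along the tool's x, y, z in cm, then the turn about the tool's z in rad. A call has exactly 8 rows; each row shifts and turns the commanded pose from where the row before left it, along the tool's axes as they then stand; what a row does not reach is not made up. A row lasts 1/12 s, in which the tool goes at most 41.7 mm and 7.16 degrees, less where a joint would pass 70% of its speed; a pose out of reach is approached as far as the arm can. A call is refused whole if a number of a shift passes 4.17 or a number of a turn 0.125, either way. A call with a gripper value outside its range is refused whole. The fingers move at their own pace and stop on an object; FORCE is the grip in N (left out, the last holds). Time passes only in rows, so rows that do not move let the fingers close, or fill a call up. It gives the time, the measured TCP pose, the force, the opening and the grip force at its end, in the units of the state.
- env.observe(): the state, without advancing time (a new reading comes with each control period).
- optics.get_image(name): name is "scene" or "top" or "wrist"; returns a dict with "color" (480x640x3 uint8, red, green, blue), "intrinsics" (3x3 intrinsics, pixels), "pose" (4x4, takes a point from camera to world coordinates). Camera axes: x right, y up, looking along -z (the intrinsics and any distortion apply to the point x, -y, -z); pixel columns grow to the right and rows downward; lengths in m; the calibration is good to about 2 mm. A picture is of the moment at which its call begins. There is no depth.
- env.close_job(): hands the job in; it is judged then, once.
Trained networks look in a picture, given as the dict that the camera call returned (one of the last four; its "shot" number tells which), for a name from the list of things; names that differ only in an ending like _2 or _b are one class to them, and where a whole thing is asked for, a point or a joint stands for the part that bears it (a point fixed in the world has none). Each returns a list of dicts, best first, with "score" (0 to 1); they miss things now and then, are a little off and sometimes report something else, mostly with a low value. They report only what shows in the picture. A call takes as long as a camera call. They do not tell look-alikes from the thing itself.
- spotter.look_for(picture, query): "at" ([column, row] as shares, 0 to 1, of the picture: columns of its width, rows of its height, amid what is visible of it).
The state is a dict: "time_s": time; "q": joint angles; "qvel": joint speeds; "joint_efforts": joint torques, N m; "position": TCP position; "tool_rot": TCP orientation; "ft_force": force on the tool from outside, world axes, zero at the start; "wrist_torque": the same for the moment, N m; "grip_width": finger opening in m; "gripper_force": force on a finger pad.
Only numpy, scipy, OpenCV 4.12 (cv2) and the standard library are available. Lean on these libraries where they do the work, as an engineer would, in place of code of your own. Each camera call takes 0.05 s, during which the arm holds its last target. There are 200 camera calls.

## Working session

There is one attempt and no reset: what is moved stays moved. The work goes in short steps, Python scripts to look and compute and a shell command to move; the robot and the scene stay as the last step left them, time stands still between calls to the robot, and variables do not carry over. Pictures are saved under pics/ and viewed, at most 14 in all, crops included, and the job is handed in when it is done.

```bash
ls; mkdir -p pics
cat > h.py <<'E'
import numpy as np, cv2
from rig import env, optics, spotter
def snap(name,fn=None):
    p=optics.get_image(name)
    if fn: cv2.imwrite('pics/'+fn,p['color'][:,:,::-1])
    return p
def unproj(p,uv,z):
    K=np.array(p['intrinsics']);T=np.array(p['pose'])
    d=np.linalg.inv(K)@np.array([uv[0],uv[1],1.]);d=T[:3,:3]@np.array([d[0],-d[1],-d[2]])
    o=T[:3,3];return o+d*(z-o[2])/d[2]
def proj(p,X):
    K=np.array(p['intrinsics']);T=np.array(p['pose'])
    c=T[:3,:3].T@(np.array(X)-T[:3,3]);c=K@np.array([c[0],-c[1],-c[2]]);return c[:2]/c[2]
E
python3 - <<'E'
from h import *
s=env.observe();print(s['position'],s['tool_rot'],s['time_s'])
H=dict(clamp_pad=.087,handle_tip=.192,release_tab=.2,long_mount=.02,short_mount1=.02,cabinet_front=.09,drawer_floor=.02,drawer_handle=.052,dish=.014,jar=.07,vial=.06,clamp=.0)
for n in('top','scene'):
    p=snap(n,n+'0.png');print(n,np.round(p['pose'],3).tolist(),np.round(p['intrinsics'],1).tolist(), [k for k in p])
    for q,z in H.items():
        for d in spotter.look_for(p,q)[:5]:
            uv=[d['at'][0]*640,d['at'][1]*480];print(q,round(d['score'],2),np.round(uv),np.round(unproj(p,uv,z),3))
E
```

```text
pics
[ 0.17182679 -0.52215761  0.23070571] [[ 9.49925279e-01  3.12477124e-01 -1.09012813e-04]
 [ 3.12476940e-01 -9.49924208e-01  1.47015969e-03]
 [ 3.55837361e-04 -1.43060584e-03 -9.99998913e-01]] 0.0
top [[-0.028, 0.999, -0.044, 0.475], [-1.0, -0.027, 0.011, -0.006], [0.01, 0.044, 0.999, 1.745], [0.0, 0.0, 0.0, 1.0]] [[591.9, 0.0, 317.3], [0.0, 591.9, 253.4], [0.0, 0.0, 1.0]] ['color', 'intrinsics', 'pose', 'shot']
release_tab 0.69 [415. 253.] [ 0.537 -0.278  0.2  ]
long_mount 0.87 [174. 342.] [0.308 0.397 0.02 ]
long_mount 0.68 [376. 171.] [ 0.788 -0.204  0.02 ]
long_mount 0.63 [299. 228.] [0.628 0.026 0.02 ]
long_mount 0.62 [449. 324.] [ 0.336 -0.402  0.02 ]
long_mount 0.61 [424. 204.] [ 0.687 -0.342  0.02 ]
short_mount1 0.72 [307. 279.] [0.476 0.008 0.02 ]
short_mount1 0.59 [307. 202.] [0.704 0.001 0.02 ]
cabinet_front 0.77 [200. 197.] [0.717 0.299 0.09 ]
drawer_floor 0.62 [204. 244.] [0.587 0.304 0.02 ]
drawer_floor 0.25 [199. 199.] [0.719 0.316 0.02 ]
drawer_handle 0.88 [203. 247.] [0.577 0.301 0.052]
dish 0.56 [366. 311.] [ 0.38  -0.162  0.014]
dish 0.47 [425. 259.] [ 0.525 -0
[... 504 characters left out ...]
 0.774 -0.187  0.2  ]
long_mount 0.89 [361. 287.] [0.638 0.017 0.02 ]
long_mount 0.61 [348. 399.] [ 0.805 -0.219  0.02 ]
long_mount 0.61 [145. 324.] [ 0.34  -0.395  0.02 ]
long_mount 0.57 [268. 409.] [ 0.698 -0.346  0.02 ]
long_mount 0.44 [225. 303.] [ 0.431 -0.233  0.02 ]
short_mount1 0.57 [377. 306.] [ 0.703 -0.001  0.02 ]
cabinet_front 0.69 [462. 233.] [0.746 0.264 0.09 ]
cabinet_front 0.36 [411. 205.] [0.597 0.257 0.09 ]
drawer_handle 0.95 [407. 206.] [0.572 0.279 0.052]
dish 0.62 [234. 276.] [ 0.383 -0.163  0.014]
jar 0.97 [425. 298.] [0.787 0.061 0.07 ]
jar 0.33 [224. 304.] [ 0.464 -0.255  0.07 ]
vial 0.54 [349. 338.] [ 0.726 -0.128  0.06 ]
clamp 0.57 [240. 327.] [ 0.496 -0.247  0.   ]
```

Run:
```python
import cv2
a=cv2.imread('pics/top0.png');cv2.imwrite('pics/top0c.png',cv2.resize(a[140:400,140:490],None,fx=2.28,fy=2.28,interpolation=cv2.INTER_CUBIC))
```

```text
(no output)
```

View pics/top0c.png

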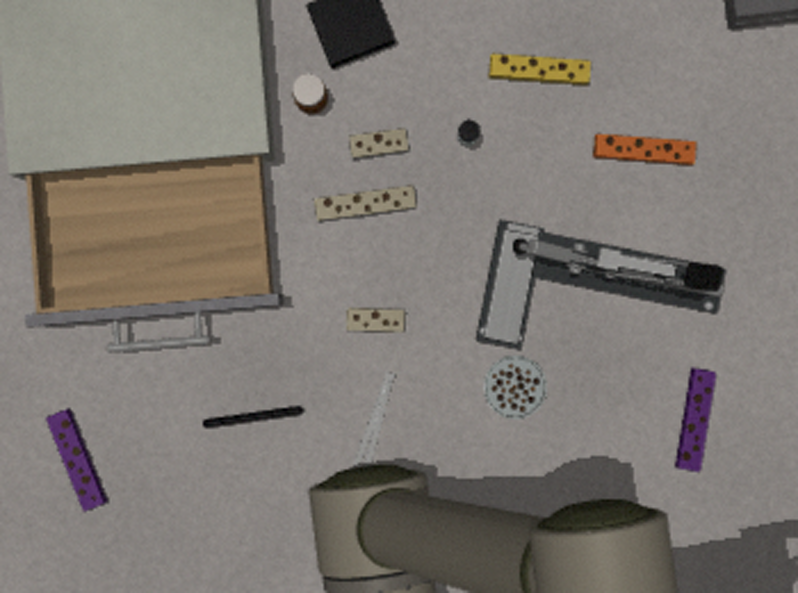

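View pics/scene0.png

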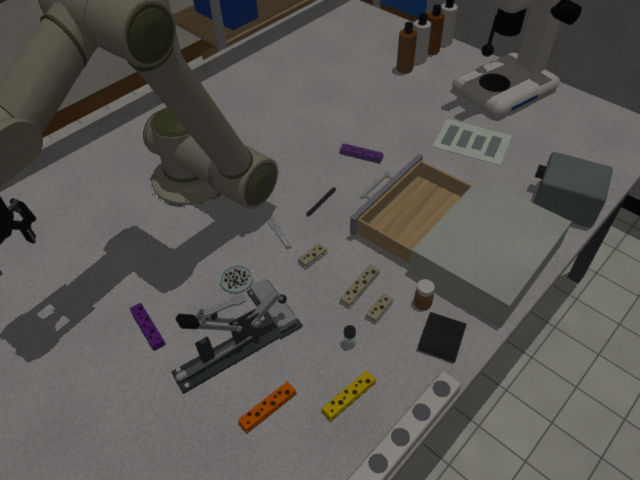

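The crop shows the long cream mount at about (366,203), two short ones at (379,143) and (376,320), and the open drawer on the left. The clamp's pad is at (520,247), and its free -x end, about (500,345), is next to the dish at (515,387). The orange, yellow and purple bars are look-alikes.

```bash
cat >> h.py <<'E'
def bars(p,c,z=.02,rad=60,lo=(12,35,120),hi=(28,140,255)):
    hsv=cv2.cvtColor(p['color'],cv2.COLOR_RGB2HSV)
    m=cv2.inRange(hsv,lo,hi)
    k=np.zeros_like(m);cv2.circle(k,(int(c[0]),int(c[1])),rad,255,-1);m&=k
    m=cv2.morphologyEx(m,cv2.MORPH_CLOSE,np.ones((7,7),np.uint8))
    cs=cv2.findContours(m,cv2.RETR_EXTERNAL,cv2.CHAIN_APPROX_NONE)[0]
    out=[]
    for c in cs:
        if cv2.contourArea(c)<80: continue
        w=np.array([unproj(p,q[0],z)[:2] for q in c],np.float32)
        (x,y),(a,b),t=cv2.minAreaRect(w*1000)
        if a<b: t+=90;a,b=b,a
        out.append([round(v,1) for v in(x,y,a,b,(t+90)%180-90)])
    return out
E
python3 - <<'E'
from h import *
p=snap('top')
for c in((299,228),(307,279),(307,202)):
    print(bars(p,c,rad=30))
# clamp, drawer zoom
a=p['color'][225:300,340:470,::-1];cv2.imwrite('pics/clampz.png',cv2.resize(a,None,fx=6,fy=6,interpolation=cv2.INTER_CUBIC))
# drawer corners from crop
for n,(u,v),z in[('cabFL',(12,174),.09),('cabFR',(270,152),.09),('dFL',(28,325),.07),('dFR',(284,302),.07),('hL',(108,350),.052),('hR',(210,342),.052)]:
    print(n,np.round(unproj(p,(u/2.28+140,v/2.28+140),z),3))
E
```

```text
[[625.4, 23.8, 127.2, 27.2, -83.8], [702.4, 4.8, 70.4, 27.4, -83.4]]
[[475.0, 15.0, 70.7, 26.6, 86.0]]
[[627.5, 7.1, 93.5, 26.7, -83.8], [702.3, 4.0, 72.2, 27.4, -83.9]]
cabFL [0.665 0.454 0.09 ]
cabFR [0.684 0.137 0.09 ]
dFL [0.48  0.442 0.07 ]
dFR [0.499 0.125 0.07 ]
hL [0.446 0.348 0.052]
hR [0.452 0.22  0.052]
```

View pics/clampz.png

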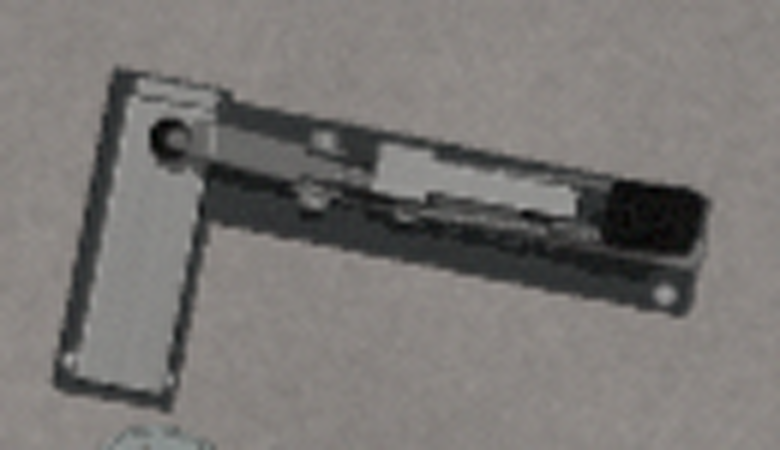

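Run:
```python
from h import *
p=snap('top')
f=lambda u,v,z:unproj(p,(u/6+340,v/6+225),z)[:2]
bl,br,tl,tr=f(75,378,.03),f(167,392,.03),f(132,95,.03),f(216,108,.042)
e=(bl+br)/2
print(bl,br,tl,tr,np.linalg.norm(bl-br))
print('ang left',np.degrees(np.arctan2(*(tl-bl)[::-1])),'across',np.degrees(np.arctan2(*(bl-br)[::-1])))
tip=f(658,217,.192);pad=f(175,140,.1);print('tip',tip,'pad',pad,np.linalg.norm(tip-pad))
d=(pad-tip);print('y dir ang',np.degrees(np.arctan2(d[1],d[0])))
```

```text
[ 0.44768085 -0.12464085] [ 0.43969164 -0.16883922] [ 0.58367199 -0.1564343 ] [ 0.57555056 -0.19560412] 0.04491462411771258
ang left -13.158865110631973 across 79.75396924286699
tip [ 0.51357458 -0.37135139] pad [ 0.55778618 -0.16963088] 0.2065086633967451
y dir ang 77.63780713596728
```

```bash
cat >> h.py <<'E'
def go(x,y,z,yaw=None):
    s=env.observe();R=np.array(s['tool_rot']);d=R.T@(np.array([x,y,z])-s['position'])
    cur=np.degrees(np.arctan2(R[1,0],R[0,0]))
    t=None if yaw is None else -np.radians((yaw-cur+180)%360-180)
    print('shift cm',np.round(d*100,2),'yaw',round(cur,1),'turn',None if t is None else round(t,3),'pos',np.round(s['position'],4),'t',round(s['time_s'],1),'F',np.round(s['ft_force'],1),'w',round(s['grip_width'],4),'gf',round(s['gripper_force'],1),'q',np.round(s['q'],0))
E
R='6,2.54,-1.73,0,0, 6,2.54,-1.73,0,0, 6,2.54,-1.73,0,0, 6,2.54,-1.73,0,0, 6,2.54,-1.73,0,0, 6,2.54,-1.73,0,0, 6,2.54,-1.73,0,0, 6,2.54,-1.73,0,0'
python3 -m crank '[6,2.54,-1.73,0,0, 6,2.54,-1.73,0,0, 6,2.54,-1.73,0,0, 6,2.54,-1.73,0,0, 6,2.54,-1.73,0,0, 6,2.54,-1.73,0,0, 6,2.54,-1.73,0,0, 6,2.54,-1.73,0,0]' 60
python3 -m crank '[6,2.54,-1.73,0,0, 6,2.54,-1.73,0,0, 6,2.54,-1.73,0,0, 6,2.54,-1.73,0,0, 6,2.54,-1.73,0,0, 6,2.54,-1.73,0,0, 6,2.54,-1.73,0,0, 6,2.54,-1.73,0,0]'
python3 -m crank '[6,2.54,-1.73,0,0, 6,2.54,-1.73,0,0, 6,2.54,-1.73,0,0, 6,2.54,-1.73,0,0, 6,2.54,-1.73,0,0, 6,2.54,-1.73,0,0, 6,2.54,-1.73,0,0, 6,2.54,-1.73,0,0]'
python3 -m crank '[6,0,0,0,-0.085, 6,0,0,0,-0.085, 6,0,0,0,-0.085, 6,0,0,0,-0.085, 6,0,0,0,-0.085, 6,0,0,0,-0.085, 6,0,0,0,-0.085, 6,0,0,0,-0.085]'
python3 -m crank '[6,0,0,0,-0.085, 6,0,0,0,-0.085, 6,0,0,0,-0.085, 6,0,0,0,-0.085, 6,0,0,0,-0.085, 6,0,0,0,-0.085, 6,0,0,0,-0.085, 6,0,0,0,-0.085]'
python3 - <<'E'
from h import *
go(.621,.0616,.15,96.2)
p=snap('wrist','w1.png');print(np.round(p['pose'],3).tolist())
for d in spotter.look_for(p,'long_mount')[:3]: print(d,unproj(p,[d['at'][0]*640,d['at'][1]*480],.02))
for q in ((.6254,.0238,.02),(.621,.0616,.02)): print(proj(p,q))
print(bars(p,proj(p,(.6254,.0238,.02)),rad=400))
E
```

```text
time_s: 2.07
position: [0.3223, -0.3262, 0.2315]
tool_rot: [[0.95, 0.312, 0.0], [0.312, -0.95, -0.0], [0.0, 0.0, -1.0]]
ft_force: [-0.1, -0.9, 0.4]
grip_width: 0.0602
gripper_force: 0.0
time_s: 2.73
position: [0.4722, -0.1311, 0.2315]
tool_rot: [[0.95, 0.313, 0.0], [0.313, -0.95, -0.0], [0.0, 0.0, -1.0]]
ft_force: [0.5, -1.2, 0.4]
grip_width: 0.0601
gripper_force: 0.0
time_s: 3.4
position: [0.6219, 0.0639, 0.2313]
tool_rot: [[0.95, 0.313, -0.0], [0.313, -0.95, -0.0], [-0.0, -0.0, -1.0]]
ft_force: [-0.1, -0.2, 0.5]
grip_width: 0.0602
gripper_force: 0.0
time_s: 4.07
position: [0.6212, 0.0625, 0.2312]
tool_rot: [[0.539, 0.843, -0.0], [0.843, -0.539, 0.0], [-0.0, -0.0, -1.0]]
ft_force: [0.1, -0.3, 0.2]
grip_width: 0.0599
gripper_force: 0.0
time_s: 4.73
position: [0.6212, 0.0625, 0.2313]
tool_rot: [[-0.111, 0.994, -0.0], [0.994, 0.111, 0.0], [0.0, -0.0, -1.0]]
ft_force: [-0.2, -0.6, -0.4]
grip_width: 0.0601
gripper_force: 0.0
shift cm [-0.08 -0.03  8.13] yaw 96.4 turn 0.003 pos [0.6212 0.0625 0.2313] t 4.7 F [-0.2 -0.6 -0.4] w 0.0601 gf 0.0 q [ -5.  29.  62.   0.  89. -11.]
[[0.994, -0.105, -0.035, 0.611], [0.111, 0.941, 0.32, 0.144], [-0.001, -0.321, 0.947, 0.374], [0.0, 0.0, 0.0, 1.0]]
{'at': [0.4942, 0.4804], 'score': 0.9} [0.62289865 0.03207213 0.02      ]
[317.92518083 239.03241973]
[317.771668  200.2470103]
[[643.5, -15.5, 48.3, 9.7, 84.8], [702.6, 4.7, 73.3, 28.1, -83.4], [620.2, 73.5, 28.3, 27.0, 5.7], [592.0, 187.5, 199.1, 76.3, 3.8]]
```

View pics/w1.png

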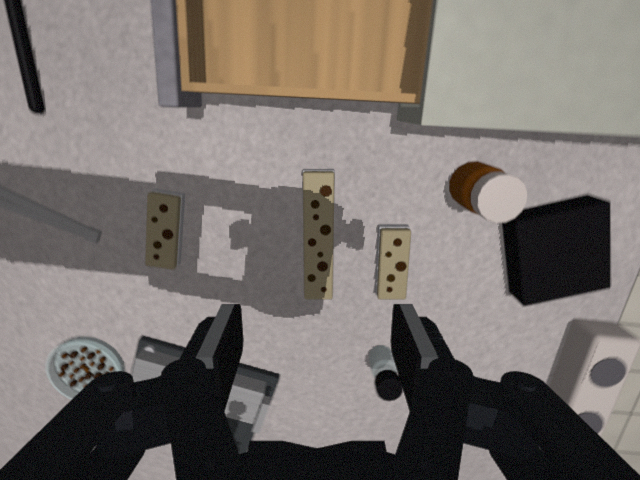

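The long mount is directly ahead, at columns 303–334 and rows 170–298. The drawer is at the top, a short mount on each side, and the jar and vial are clear.

Run:
```python
from h import *
p=snap('wrist')
for q in ((303,171),(334,171),(303,298),(334,298)): print(unproj(p,q,.02))
for q in ((147,230),(180,232),(164,193),(162,268)): print('s2',unproj(p,q,.02))
```

```text
[0.60475627 0.08708593 0.02      ]
[0.63268439 0.09010888 0.02      ]
[ 0.61710926 -0.04052884  0.02      ]
[ 0.64829346 -0.0371448   0.02      ]
s2 [0.46239509 0.01527304 0.02      ]
s2 [0.49365145 0.01664717 0.02      ]
s2 [0.47913231 0.05310913 0.02      ]
s2 [ 0.47585199 -0.02274536  0.02      ]
```

```bash
python3 -m crank '[6,0,0,3.2,0, 6,0,0,3.2,0, 6,0,0,3.2,0, 6,0,0,3.2,0, 6,0,0,3.2,0, 6,0,0,3.2,0, 6,0,0,2,0, 6,0,0,1.5,0]' 80
python3 -m crank '[2.5,0,0,0,0, 2.5,0,0,0,0, 2.5,0,0,0,0, 2.5,0,0,0,0, 2.5,0,0,0,0, 2.5,0,0,0,0, 2.5,0,0,0,0, 2.5,0,0,0,0]' 80
python3 -m crank '[2.5,0,0,-0.5,0, 2.5,0,0,-1,0, 2.5,0,0,-1.5,0, 2.5,0,0,-1.5,0, 2.5,0,0,-1.5,0, 2.5,0,0,-1,0, 2.5,0,0,-1,0, 2.5,0,0,0,0]' 80
python3 - <<'E'
from h import *
go(.4455,-.146,.12,168)
p=snap('wrist','w2.png')
E
```

```text
time_s: 5.55
position: [0.6202, 0.0625, 0.0018]
tool_rot: [[-0.104, 0.995, -0.003], [0.995, 0.104, 0.0], [0.001, -0.003, -1.0]]
ft_force: [0.3, -0.1, -0.8]
grip_width: 0.0598
gripper_force: 0.0
time_s: 6.22
position: [0.6217, 0.0624, 0.0055]
tool_rot: [[-0.107, 0.994, 0.002], [0.994, 0.107, -0.0], [-0.0, 0.002, -1.0]]
ft_force: [-0.9, 0.4, 5.8]
grip_width: 0.028
gripper_force: 81.3
time_s: 6.88
position: [0.622, 0.0624, 0.0865]
tool_rot: [[-0.107, 0.994, 0.003], [0.994, 0.107, -0.0], [-0.001, 0.003, -1.0]]
ft_force: [0.4, -0.5, -2.2]
grip_width: 0.0279
gripper_force: 80.4
shift cm [-18.84 -19.76  -3.4 ] yaw 96.1 turn -1.254 pos [0.622  0.0624 0.0865] t 6.9 F [ 0.4 -0.5 -2.2] w 0.0279 gf 80.4 q [ -5.  36.  74.   0.  70. -11.]
```

View pics/w2.png

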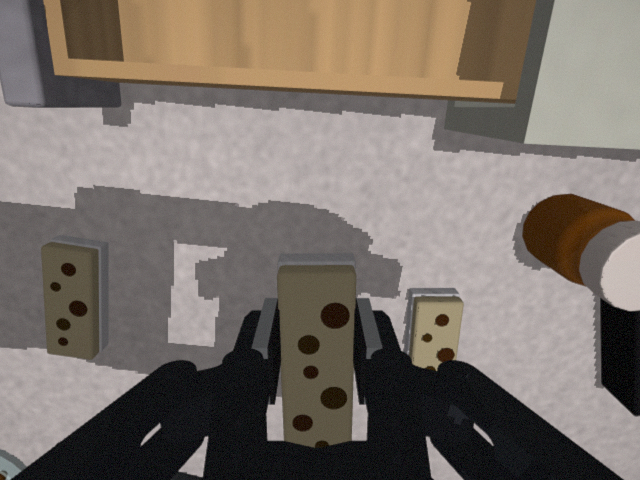

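The mount is held level and centred between the pads. Next I turn it, then approach the clamp from its -x end.

```bash
python3 -m crank '[2.5,0,0,-0.8,-0.078, 2.5,0,0,-0.8,-0.078, 2.5,0,0,-0.8,-0.078, 2.5,0,0,-0.8,-0.078, 2.5,0,0,0,-0.078, 2.5,0,0,0,-0.078, 2.5,0,0,0,-0.078, 2.5,0,0,0,-0.078]' 80
python3 -m crank '[2.5,0,0,0,-0.079, 2.5,0,0,0,-0.079, 2.5,0,0,0,-0.079, 2.5,0,0,0,-0.079, 2.5,0,0,0,-0.079, 2.5,0,0,0,-0.079, 2.5,0,0,0,-0.079, 2.5,0,0,0,-0.079]'
python3 -m crank '[2.5,2.5,-0.5,0,0, 2.5,2.5,-0.5,0,0, 2.5,2.5,-0.5,0,0, 2.5,2.5,-0.5,0,0, 2.5,2.5,-0.5,0,0, 2.5,2.5,-0.5,0,0, 2.5,2.5,-0.6,0,0, 2.5,2.2,-0.6,0,0]'
python3 -m crank '[2.5,-0.5,-2.5,0,0, 2.5,-0.5,-2.5,0,0, 2.5,-0.5,-2.5,0,0, 2.5,-0.5,-2.5,0,0, 2.5,-0.5,-2.5,0,0, 2.5,-0.6,-2.5,0,0, 2.5,-0.6,-2.5,0,0, 2.5,-0.5,-2.3,0,0]'
python3 - <<'E'
from h import *
go(.421,-.141,.06,168)
p=snap('wrist','w3.png')
E
```

```text
time_s: 7.6
position: [0.6207, 0.0625, 0.1152]
tool_rot: [[-0.67, 0.742, -0.002], [0.742, 0.67, 0.0], [0.002, -0.001, -1.0]]
ft_force: [-0.4, 0.1, -1.3]
grip_width: 0.0281
gripper_force: 80.3
time_s: 8.27
position: [0.6207, 0.0625, 0.1151]
tool_rot: [[-0.979, 0.203, -0.002], [0.203, 0.979, 0.0], [0.002, -0.0, -1.0]]
ft_force: [1.0, 0.5, -1.7]
grip_width: 0.0281
gripper_force: 81.6
time_s: 8.93
position: [0.4176, 0.0622, 0.1156]
tool_rot: [[-0.979, 0.206, -0.002], [0.206, 0.979, 0.0], [0.002, -0.0, -1.0]]
ft_force: [0.1, 0.1, -1.2]
grip_width: 0.0279
gripper_force: 81.8
time_s: 9.6
position: [0.4195, -0.1417, 0.1157]
tool_rot: [[-0.978, 0.207, -0.001], [0.207, 0.978, 0.001], [0.001, 0.0, -1.0]]
ft_force: [0.5, -0.3, -2.0]
grip_width: 0.0278
gripper_force: 81.8
shift cm [-0.13  0.1   5.57] yaw 168.1 turn 0.001 pos [ 0.4195 -0.1417  0.1157] t 9.6 F [ 0.5 -0.3 -2. ] w 0.0278 gf 81.8 q [ -34.   19.  101.   -0.   60. -112.]
```

View pics/w3.png

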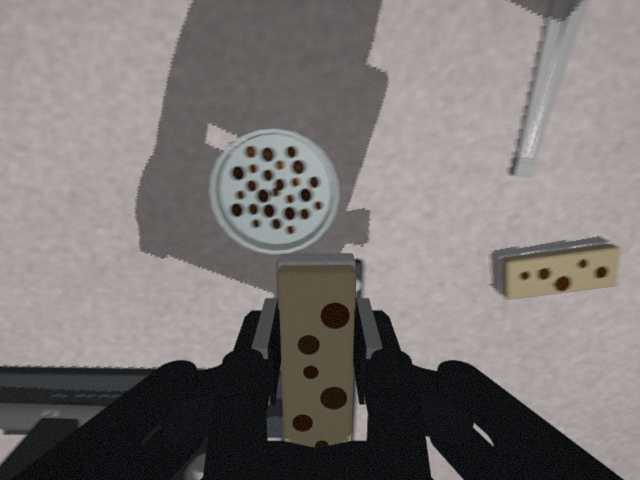

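```bash
python3 -m crank '[2.5,0,0,1,0, 2.5,0,0,1,0, 2.5,0,0,1,0, 2.5,0,0,1,0, 2.5,0,0,1,0, 2.5,0,0,1,0, 2.5,0,0,0,0, 2.5,0,0,0,0]' 80
python3 - <<'E'
from h import *
go(.421,-.141,.06,168)
p=snap('top');print(bars(p,(390,255),z=.07,rad=60))
s=snap('scene')
a=p['color'][225:315,340:440,::-1];b=s['color'][230:330,180:300,::-1]
a=cv2.resize(a,(400,360),interpolation=cv2.INTER_CUBIC);b=cv2.resize(b,(400,360),interpolation=cv2.INTER_CUBIC)
cv2.imwrite('pics/c3.png',np.hstack([a,b]))
E
```

```text
time_s: 10.32
position: [0.4196, -0.14, 0.0558]
tool_rot: [[-0.979, 0.206, -0.002], [0.206, 0.979, 0.001], [0.002, 0.001, -1.0]]
ft_force: [0.4, -0.8, -1.9]
grip_width: 0.0278
gripper_force: 81.7
shift cm [-0.15 -0.07 -0.42] yaw 168.1 turn 0.002 pos [ 0.4196 -0.14    0.0558] t 10.3 F [ 0.4 -0.8 -1.9] w 0.0278 gf 81.7 q [ -34.   25.  105.   -0.   50. -112.]
[[406.7, -167.2, 91.6, 26.6, 54.7], [496.5, -157.1, 44.2, 26.1, -11.3]]
```

View pics/c3.png

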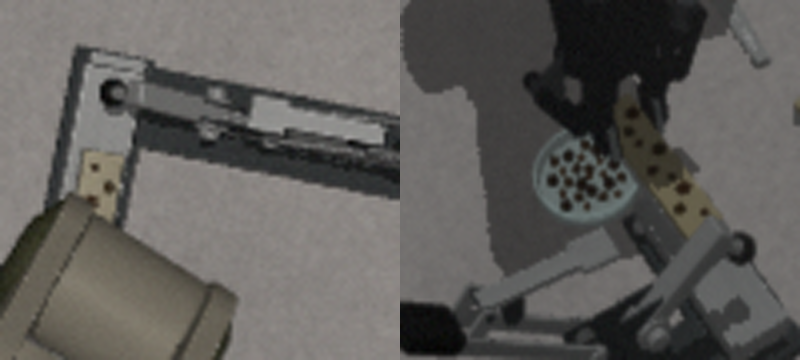

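```bash
python3 -m crank '[2.5,-1,0,0.1,0, 2.5,-1,0,0.1,0, 2.5,-1,0,0.1,0, 2.5,-1,0,0.1,0, 2.5,-1,0,0.1,0, 2.5,-0.7,0,0.1,0, 2.5,0,0,0,0, 2.5,0,0,0,0]' 80
python3 -m crank '[2.5,0,0,0.2,0, 2.5,0,0,0.2,0, 2.5,0,0,0.2,0, 2.5,0,0,0.2,0, 2.5,0,0,0.2,0, 2.5,0,0,0.1,0, 2.5,0,0,0,0, 2.5,0,0,0,0]' 80
python3 - <<'E'
from h import *
go(.421,-.141,.0365,168)
p=snap('top');print(bars(p,(390,255),z=.055,rad=60))
s=snap('scene')
a=p['color'][225:315,340:440,::-1];b=s['color'][230:330,180:300,::-1]
a=cv2.resize(a,(400,360),interpolation=cv2.INTER_CUBIC);b=cv2.resize(b,(400,360),interpolation=cv2.INTER_CUBIC)
cv2.imwrite('pics/c4.png',np.hstack([a,b]))
E
```

```text
time_s: 11.08
position: [0.4756, -0.152, 0.0504]
tool_rot: [[-0.979, 0.206, -0.0], [0.206, 0.979, 0.0], [0.0, 0.0, -1.0]]
ft_force: [-0.9, 0.5, -1.8]
grip_width: 0.0277
gripper_force: 81.8
time_s: 11.75
position: [0.4758, -0.1521, 0.0393]
tool_rot: [[-0.978, 0.206, -0.0], [0.206, 0.978, 0.0], [0.0, 0.0, -1.0]]
ft_force: [0.6, -0.5, -0.8]
grip_width: 0.0279
gripper_force: 81.8
shift cm [ 5.59 -0.04  0.28] yaw 168.1 turn 0.002 pos [ 0.4758 -0.1521  0.0393] t 11.8 F [ 0.6 -0.5 -0.8] w 0.0279 gf 81.8 q [ -31.   30.   97.   -0.   52. -109.]
[[473.4, -181.7, 92.5, 28.6, 54.7]]
```

View pics/c4.png

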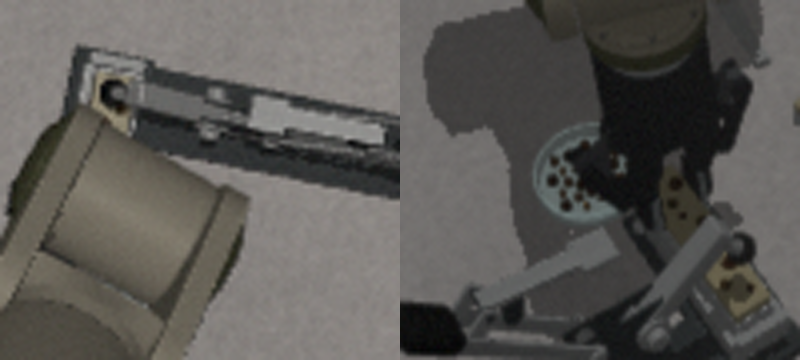

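```bash
python3 -m crank '[2.5,0,0,0.1,0, 2.5,0,0,0.1,0, 2.5,0,0,0.1,0, 2.5,0,0,0.1,0, 2.5,0,0,0,0, 2.5,0,0,0,0, 2.5,0,0,0,0, 2.5,0,0,0,0]' 80
python3 -m crank '[5,0,0,0,0, 5,0,0,0,0, 5,0,0,0,0, 5,0,0,0,0, 5,0,0,0,0, 5,0,0,0,0, 5,0,0,-1,0, 5,0,0,-2,0]' 40
python3 -m crank '[5,0,0,-2.5,0, 5,0,0,-2.5,0, 5,0,0,-2.5,0, 5,0,0,-2.5,0, 5,0,0,-2.5,0, 5,0,0,-2.5,0, 5,0,0,-2.5,0, 5,0,0,-2.5,0]'
python3 - <<'E'
from h import *
go(.49,-.15,.25,168)
p=snap('wrist','w5.png');print(bars(p,(320,300),z=.05,rad=300))
E
```

```text
time_s: 12.52
position: [0.4758, -0.1522, 0.0355]
tool_rot: [[-0.978, 0.206, 0.0], [0.206, 0.978, -0.0], [-0.0, -0.0, -1.0]]
ft_force: [-1.2, 1.7, 4.5]
grip_width: 0.0277
gripper_force: 82.3
time_s: 13.18
position: [0.4748, -0.1516, 0.0641]
tool_rot: [[-0.978, 0.206, -0.004], [0.206, 0.978, 0.002], [0.004, 0.001, -1.0]]
ft_force: [-0.5, 0.7, -0.2]
grip_width: 0.0502
gripper_force: 0.0
time_s: 13.85
position: [0.4755, -0.152, 0.2666]
tool_rot: [[-0.978, 0.206, -0.0], [0.206, 0.978, 0.0], [0.0, 0.0, -1.0]]
ft_force: [0.2, -0.1, -0.0]
grip_width: 0.0494
gripper_force: 0.0
shift cm [-1.38  0.49  1.66] yaw 168.1 turn 0.002 pos [ 0.4755 -0.152   0.2666] t 13.8 F [ 0.2 -0.1 -0. ] w 0.0494 gf 0.0 q [ -31.   15.   78.    0.   87. -109.]
[[679.3, -6.6, 68.0, 26.3, -83.8], [527.6, -164.0, 96.9, 28.1, -11.2], [469.0, 3.3, 67.5, 26.2, 86.4]]
```

View pics/w5.png

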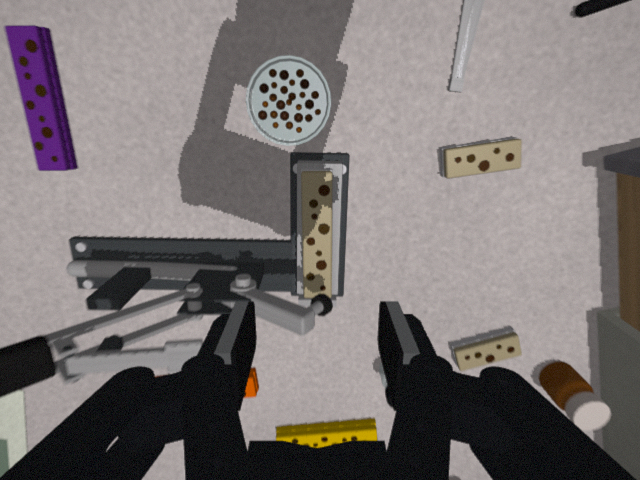

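The mount lies on the anvil between columns 302 and 333, with its end under the jaw tip. Only two short mounts are on the bench. I'll close the fingers and move above the handle tip.

```bash
python3 -m crank '[0,-1.05,-2.5,0,0, 0,-1.05,-2.5,0,0, 0,-1.05,-2.5,0,0, 0,-1.05,-2.5,0,0, 0,-1.05,-2.5,0,0, 0,-1.05,-2.5,0,0, 0,-1.05,-2.5,0,0, 0,-1.05,-2.5,0,0]' 40
python3 -m crank '[0,0,0,0.5,0, 0,0,0,0.5,0, 0,0,0,0.5,0, 0,0,0,0.5,0, 0,0,0,0.5,0, 0,0,0,0.5,0, 0,0,0,0,0, 0,0,0,0,0]'
python3 - <<'E'
from h import *
go(.517,-.3627,.2,168)
s=snap('scene')
for q in('handle_tip',):
  for d in spotter.look_for(s,q)[:2]:
    uv=[d['at'][0]*640,d['at'][1]*480];print(d['score'],uv,unproj(s,uv,.192))
b=s['color'][200:380,130:330,::-1]
cv2.imwrite('pics/s6.png',cv2.resize(b,(660,594),interpolation=cv2.INTER_CUBIC))
E
```

```text
time_s: 14.57
position: [0.5167, -0.3665, 0.2649]
tool_rot: [[-0.978, 0.206, -0.0], [0.206, 0.978, 0.0], [0.0, 0.0, -1.0]]
ft_force: [0.7, 0.6, -0.1]
grip_width: -0.0002
gripper_force: 0.0
time_s: 15.23
position: [0.5167, -0.3648, 0.2352]
tool_rot: [[-0.979, 0.206, -0.0], [0.206, 0.979, 0.0], [0.0, 0.0, -1.0]]
ft_force: [0.1, 0.1, -0.1]
grip_width: -0.0004
gripper_force: 0.0
shift cm [0.02 0.21 3.52] yaw 168.1 turn 0.002 pos [ 0.5167 -0.3648  0.2352] t 15.2 F [ 0.1  0.1 -0.1] w -0.0004 gf 0.0 q [ -46.   30.   60.   -0.   90. -124.]
0.94 [209.28, 319.20000000000005] [ 0.54903331 -0.33845459  0.192     ]
```

View pics/s6.png

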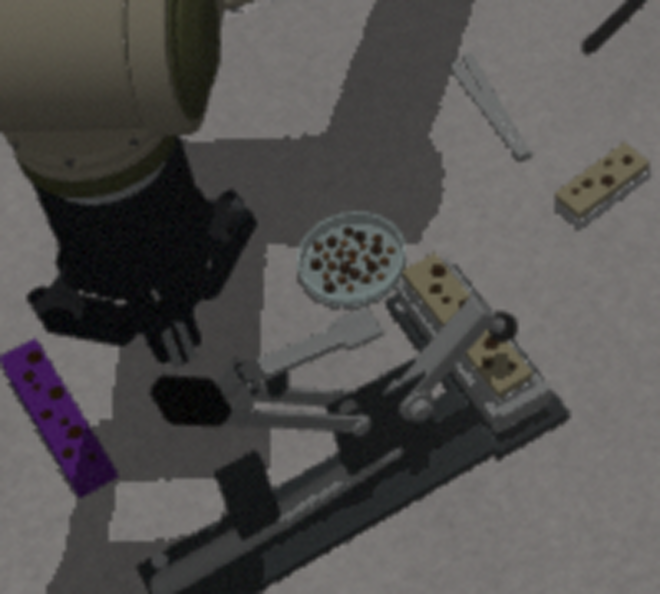

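Run:
```python
from h import *
s=snap('scene')
print('tcp',proj(s,(.5167,-.3648,.2352)),'seen 184,308'); print('tip pred',proj(s,(.517,-.3627,.192)),'seen',190/3.3+130,400/3.3+200)
print('pad pred',proj(s,(.558,-.170,.095)),'seen',503/3.3+130,327/3.3+200)
for x in(.49,.517,.54):
  for y in(-.36,-.38,-.34): print(x,y,proj(s,(x,y,.192)))
```

```text
tcp [183.45503782 305.65855535] seen 184,308
tip pred [189.09369109 317.66563776] seen 187.57575757575756 321.21212121212125
pad pred [279.02884878 297.69772045] seen 282.42424242424244 299.0909090909091
0.49 -0.36 [181.66411079 309.03655311]
0.49 -0.38 [173.46775966 315.37551901]
0.49 -0.34 [189.72246887 302.80430948]
0.517 -0.36 [190.19449662 316.79762757]
0.517 -0.38 [181.97930737 323.27549111]
0.517 -0.34 [198.26983798 310.43003729]
0.54 -0.36 [197.61346819 323.54752048]
0.54 -0.38 [189.38322426 330.14741839]
0.54 -0.34 [205.70226839 317.06104742]
```

```bash
python3 -m crank '[0,0,0,0.5,0, 0,0,0,0.5,0, 0,0,0,0.5,0, 0,0,0,0.5,0, 0,0,0,0.5,0, 0,0,0,0.5,0, 0,0,0,0.5,0, 0,0,0,0,0]'
python3 -m crank '[0,0,-0.5,0.7,0, 0,0,-0.5,0.7,0, 0,0,-0.5,0.7,0, 0,0,-0.4,0.7,0, 0,0,-0.4,0.7,0, 0,0,-0.4,0.7,0, 0,0,-0.3,0.7,0, 0,0,0,0,0]'
python3 -m crank '[0,0,-0.3,0.7,0, 0,0,-0.3,0.7,0, 0,0,-0.2,0.7,0, 0,0,-0.2,0.7,0, 0,0,-0.1,0.7,0, 0,0,-0.1,0.7,0, 0,0,0,0,0, 0,0,0,0,0]'
python3 - <<'E'
from h import *
go(.5075,-.4077,.1,168)
s=snap('scene')
b=s['color'][200:380,130:330,::-1]
cv2.imwrite('pics/s7.png',cv2.resize(b,(660,594),interpolation=cv2.INTER_CUBIC))
E
```

```text
time_s: 16.05
position: [0.5167, -0.365, 0.1995]
tool_rot: [[-0.979, 0.206, -0.0], [0.206, 0.979, 0.001], [0.0, 0.001, -1.0]]
ft_force: [0.4, 2.3, 0.5]
grip_width: 0.0003
gripper_force: 0.7
time_s: 16.72
position: [0.5101, -0.3953, 0.1499]
tool_rot: [[-0.978, 0.207, -0.001], [0.207, 0.978, 0.001], [0.001, 0.001, -1.0]]
ft_force: [0.4, -0.1, 2.2]
grip_width: 0.0
gripper_force: 1.5
time_s: 17.38
position: [0.508, -0.406, 0.1085]
tool_rot: [[-0.979, 0.206, -0.001], [0.206, 0.979, 0.001], [0.001, 0.001, -1.0]]
ft_force: [-0.1, -0.9, 0.7]
grip_width: -0.0001
gripper_force: 0.0
shift cm [ 0.01 -0.18  0.85] yaw 168.1 turn 0.002 pos [ 0.508  -0.406   0.1085] t 17.4 F [-0.1 -0.9  0.7] w -0.0001 gf 0.0 q [ -49.   38.   67.    0.   75. -127.]
```

View pics/s7.png

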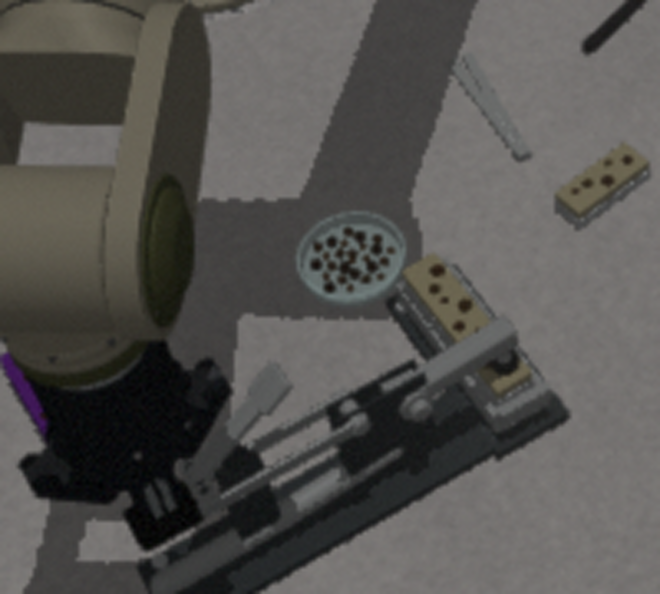

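The jaw is down on the mount and the handle has gone over centre ahead of the fingers. I'll press it on to its stop.

```bash
python3 -m crank '[0,0,-0.1,0.2,0, 0,0,-0.1,0.2,0, 0,0,0,0.2,0, 0,0,0,0.2,0, 0,0,0,0.1,0, 0,0,0,0,0, 0,0,0,0,0, 0,0,0,0,0]'
python3 -m crank '[0,0,0,0.1,0, 0,0,0,0.1,0, 0,0,0,0.1,0, 0,0,0,0.1,0, 0,0,0,0,0, 0,0,0,0,0, 0,0,0,0,0, 0,0,0,0,0]'
```

```text
time_s: 18.1
position: [0.5077, -0.4083, 0.1004]
tool_rot: [[-0.978, 0.206, 0.0], [0.206, 0.978, -0.0], [-0.0, -0.0, -1.0]]
ft_force: [0.3, -0.3, 0.1]
grip_width: -0.0002
gripper_force: 0.0
time_s: 18.77
position: [0.5079, -0.4084, 0.0998]
tool_rot: [[-0.979, 0.206, 0.002], [0.206, 0.979, -0.003], [-0.002, -0.002, -1.0]]
ft_force: [-6.4, 5.1, 21.8]
grip_width: 0.0004
gripper_force: 10.5
```

```bash
python3 -m crank '[0,0,0,-0.5,0, 0,0,0,-1.5,0, 0,0,0,-2,0, 0,0,0,-2,0, 0,0,0,-2,0, 0,0,0,-2,0, 0,0,0,-2,0, 0,0,0,-2,0]'
python3 -m crank '[0,0,0,0,0, 0,0,0,0,0, 0,0,0,0,0, 0,0,0,0,0, 0,0,0,0,0, 0,0,0,0,0, 0,0,0,0,0, 0,0,0,0,0]' >/dev/null
python3 -m crank '[0,0,0,0,0, 0,0,0,0,0, 0,0,0,0,0, 0,0,0,0,0, 0,0,0,0,0, 0,0,0,0,0, 0,0,0,0,0, 0,0,0,0,0]' >/dev/null
python3 -m crank '[0,0,0,0,0, 0,0,0,0,0, 0,0,0,0,0, 0,0,0,0,0, 0,0,0,0,0, 0,0,0,0,0, 0,0,0,0,0, 0,0,0,0,0]' >/dev/null
python3 -m crank '[0,0,0,0,0, 0,0,0,0,0, 0,0,0,0,0, 0,0,0,0,0, 0,0,0,0,0, 0,0,0,0,0, 0,0,0,0,0, 0,0,0,0,0]'
python3 - <<'E'
from h import *
go(.558-.163*.208,-.170-.163*.978,.20,168)
s=snap('scene')
for d in spotter.look_for(s,'release_tab')[:2]:print(d['score'],d['at'][0]*640,d['at'][1]*480)
print(proj(s,(.558-.159*.208,-.170-.159*.978,.162)))
b=s['color'][200:380,130:330,::-1]
cv2.imwrite('pics/s8.png',cv2.resize(b,(660,594),interpolation=cv2.INTER_CUBIC))
E
```

```text
time_s: 19.43
position: [0.5076, -0.4081, 0.2373]
tool_rot: [[-0.978, 0.206, -0.0], [0.206, 0.978, 0.0], [0.0, 0.0, -1.0]]
ft_force: [0.6, -0.6, 0.2]
grip_width: -0.0002
gripper_force: 0.0
time_s: 22.1
position: [0.5076, -0.4083, 0.2363]
tool_rot: [[-0.978, 0.206, -0.0], [0.206, 0.978, 0.0], [0.0, 0.0, -1.0]]
ft_force: [-0.2, -0.1, 0.2]
grip_width: -0.0
gripper_force: 0.0
shift cm [0.02 8.06 3.63] yaw 168.1 turn 0.002 pos [ 0.5076 -0.4083  0.2363] t 22.1 F [-0.2 -0.1  0.2] w -0.0 gf 0.0 q [ -49.   32.   56.    0.   92. -127.]
0.85 200.32 328.176
[209.26849019 316.53228733]
```

View pics/s8.png

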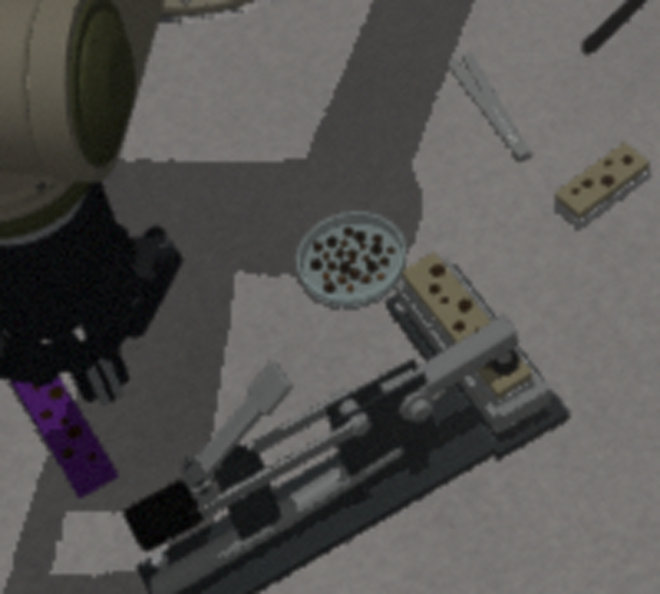

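The mount is locked, with the jaw on it and the handle flat. The tab is at crop (265,385), which is where the prediction puts it. Next I press the release.

```bash
python3 -m crank '[0,0,1.4,0,0, 0,0,1.4,0,0, 0,0,1.4,0,0, 0,0,1.4,0.6,0, 0,0,1.4,1,0, 0,0,1.4,1,0, 0,0,0,1,0, 0,0,0,0,0]'
python3 -m crank '[0,0,0,1,0, 0,0,0,1,0, 0,0,0,1,0, 0,0,0.1,0.7,0, 0,0,0.1,0.5,0, 0,0,0.1,0.5,0, 0,0,0.1,0.5,0, 0,0,0,0,0]'
python3 -m crank '[0,0,0.1,0.5,0, 0,0,0.1,0.5,0, 0,0,0.1,0.5,0, 0,0,0,0.5,0, 0,0,0,0.3,0, 0,0,0,0,0, 0,0,0,0,0, 0,0,0,0,0]'
python3 - <<'E'
from h import *
go(.53,-.3,.3,168)
s=snap('scene')
b=s['color'][200:380,130:330,::-1]
cv2.imwrite('pics/s9.png',cv2.resize(b,(660,594),interpolation=cv2.INTER_CUBIC))
E
```

```text
time_s: 22.87
position: [0.5248, -0.3242, 0.1987]
tool_rot: [[-0.979, 0.204, -0.002], [0.204, 0.979, 0.002], [0.003, 0.002, -1.0]]
ft_force: [0.2, -0.7, -0.3]
grip_width: 0.0001
gripper_force: 0.0
time_s: 23.53
position: [0.526, -0.3221, 0.148]
tool_rot: [[-0.978, 0.206, 0.001], [0.206, 0.978, 0.0], [-0.001, 0.0, -1.0]]
ft_force: [1.0, 0.4, 2.9]
grip_width: 0.0
gripper_force: 1.1
time_s: 24.2
position: [0.5266, -0.3192, 0.1259]
tool_rot: [[-0.978, 0.206, 0.001], [0.206, 0.978, -0.0], [-0.001, -0.0, -1.0]]
ft_force: [-0.3, 3.3, 7.5]
grip_width: -0.0002
gripper_force: 4.1
shift cm [  0.05   1.95 -17.41] yaw 168.1 turn 0.002 pos [ 0.5266 -0.3192  0.1259] t 24.2 F [-0.3  3.3  7.5] w -0.0002 gf 4.1 q [ -42.   33.   73.    0.   74. -120.]
```

View pics/s9.png

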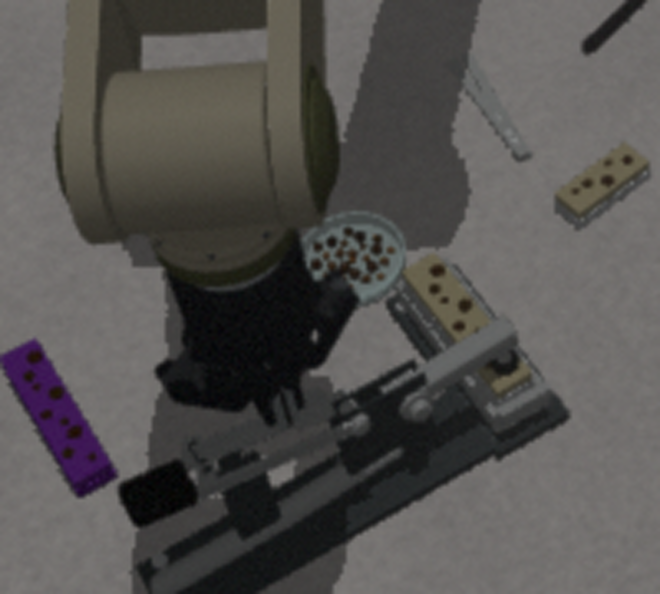

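```bash
python3 -m crank '[0,0,0,0.2,0, 0,0,0,0.2,0, 0,0,0,0.2,0, 0,0,0,0.2,0, 0,0,0,0.2,0, 0,0,0,0,0, 0,0,0,0,0, 0,0,0,0,0]'
python3 -m crank '[0,0,0,-0.5,0, 0,0,0,-1,0, 0,0,0,-1.5,0, 0,0,0,-2,0, 0,0,0,-2,0, 0,0,0,-2.5,0, 0,0,0,-2.5,0, 0,0,0,-2.5,0]'
python3 - <<'E'
from h import *
go(.53,-.3,.3,168)
s=snap('scene')
b=s['color'][200:380,130:330,::-1]
cv2.imwrite('pics/s10.png',cv2.resize(b,(660,594),interpolation=cv2.INTER_CUBIC))
E
```

```text
time_s: 24.92
position: [0.5265, -0.3224, 0.1194]
tool_rot: [[-0.978, 0.207, 0.003], [0.207, 0.978, -0.009], [-0.005, -0.008, -1.0]]
ft_force: [-6.6, -6.8, 24.2]
grip_width: -0.0004
gripper_force: 12.1
time_s: 25.58
position: [0.5261, -0.3191, 0.2612]
tool_rot: [[-0.978, 0.206, -0.001], [0.206, 0.978, 0.001], [0.001, 0.0, -1.0]]
ft_force: [0.3, 0.6, -0.3]
grip_width: -0.0002
gripper_force: 0.0
shift cm [ 0.02  1.95 -3.88] yaw 168.1 turn 0.002 pos [ 0.5261 -0.3191  0.2612] t 25.6 F [ 0.3  0.6 -0.3] w -0.0002 gf 0.0 q [ -42.   28.   60.   -0.   93. -120.]
```

View pics/s10.png

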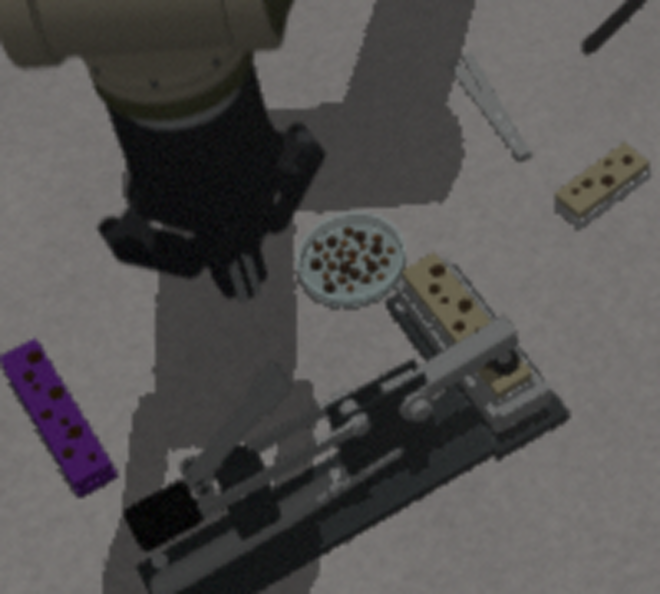

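It fell back to locked: the deeper push flattened the lever and then pressed the handle down again. I'll repeat to the earlier depth, check the handle angle and lift from there.

```bash
python3 -m crank '[0,0,-0.6,1,0, 0,0,0,1,0, 0,0,0,1,0, 0,0,0,1,0, 0,0,0,1,0, 0,0,0,1,0, 0,0,0,1,0, 0,0,0,1,0]'
python3 -m crank '[0,0,0,1,0, 0,0,0,1,0, 0,0,0,1,0, 0,0,0.1,0.6,0, 0,0,0.1,0.4,0, 0,0,0.1,0.3,0, 0,0,0.1,0.3,0, 0,0,0,0,0]'
python3 -m crank '[0,0,0.1,0.2,0, 0,0,0,0.2,0, 0,0,0,0.2,0, 0,0,0,0,0, 0,0,0,0,0, 0,0,0,0,0, 0,0,0,0,0, 0,0,0,0,0]'
cat >> h.py <<'E'
def tip(s=None):
    s=s or snap('scene')
    hsv=cv2.cvtColor(s['color'],cv2.COLOR_RGB2HSV)
    for d in spotter.look_for(s,'handle_tip')[:1]:
        uv=np.array([d['at'][0]*640,d['at'][1]*480]);print('tip',round(d['score'],2),uv)
    for a in(0,.05,.1,.15,.2,.3,.8):
        y=-(.111+.132*np.cos(a)-.008*np.sin(a));z=.092+.132*np.sin(a)+.008*np.cos(a)
        print(a,np.round(proj(s,(.558+y*.208,-.170+y*.978,z)),1),end=' ')
    print()
E
python3 - <<'E'
from h import *
go(.53,-.3,.3,168);tip()
E
```

```text
time_s: 26.3
position: [0.5251, -0.325, 0.1791]
tool_rot: [[-0.978, 0.206, -0.0], [0.206, 0.978, 0.0], [0.0, 0.0, -1.0]]
ft_force: [-0.2, -0.3, 0.3]
grip_width: -0.0001
gripper_force: 0.0
time_s: 26.97
position: [0.526, -0.3208, 0.1336]
tool_rot: [[-0.979, 0.206, -0.0], [0.206, 0.979, 0.001], [0.001, 0.0, -1.0]]
ft_force: [0.4, 0.7, 1.7]
grip_width: -0.0001
gripper_force: 1.0
time_s: 27.63
position: [0.5263, -0.3208, 0.1294]
tool_rot: [[-0.978, 0.206, 0.001], [0.206, 0.978, -0.002], [-0.001, -0.002, -1.0]]
ft_force: [-1.9, 2.7, 8.5]
grip_width: 0.0002
gripper_force: 4.4
shift cm [  0.04   2.08 -17.06] yaw 168.1 turn 0.001 pos [ 0.5263 -0.3208  0.1294] t 27.6 F [-1.9  2.7  8.5] w 0.0002 gf 4.4 q [ -42.   33.   72.   -0.   74. -120.]
tip 0.94 [192.704 340.608]
0 [177.8 353.7] 0.05 [177.4 351.9] 0.1 [177.1 350. ] 0.15 [176.9 348.1] 0.2 [176.9 346. ] 0.3 [177.4 341.8] 0.8 [189.  317.6]
```

```bash
cat >> h.py <<'E'
def blob():
    s=snap('scene');g=s['color'].max(2);r=(g<26).astype(np.uint8);r[:,:155]=0;r[:305]=0;r[365:]=0;r[:,210:]=0
    n,l,st,c=cv2.connectedComponentsWithStats(r)
    for i in range(1,n):
        if st[i,4]>60: print('dark',st[i].tolist(),np.round(c[i],1))
E
python3 - <<'E'
from h import *
blob()
for f in('s8','s9','s10'):
    a=cv2.imread(f'pics/{f}.png').max(2)
    r=(cv2.resize(a,(200,180),interpolation=cv2.INTER_AREA)<26).astype(np.uint8)
    n,l,st,c=cv2.connectedComponentsWithStats(r)
    for i in range(1,n):
        if st[i,4]>60: print(f,[st[i,0]+130,st[i,1]+200,*st[i,2:].tolist()],np.round(c[i]+[130,200],1))
E
```

```text
dark [180, 305, 30, 22, 463] [196.6 314. ]
dark [166, 338, 24, 19, 291] [177.6 346.9]
dark [185, 344, 25, 21, 209] [202.1 354.2]
s8 [np.int32(130), np.int32(255), 55, 66, 2008] [152.7 289.6]
s8 [np.int32(234), np.int32(326), 15, 17, 94] [240.9 334.9]
s8 [np.int32(196), np.int32(336), 13, 11, 76] [201.7 340.8]
s8 [np.int32(168), np.int32(346), 23, 20, 273] [179.2 355.6]
s8 [np.int32(186), np.int32(347), 55, 33, 115] [215.1 362.5]
s8 [np.int32(200), np.int32(348), 14, 14, 122] [206.7 354.7]
s9 [np.int32(181), np.int32(271), 57, 58, 1645] [206.9 301.8]
s9 [np.int32(186), np.int32(318), 79, 62, 833] [227.9 353.5]
s9 [np.int32(167), np.int32(340), 23, 19, 283] [177.7 349.3]
s9 [np.int32(181), np.int32(340), 50, 30, 284] [204.6 354. ]
s10 [np.int32(164), np.int32(221), 64, 69, 2155] [193.5 256.8]
s10 [np.int32(185), np.int32(321), 79, 59, 712] [226.5 354. ]
s10 [np.int32(196), np.int32(336), 13, 12, 85] [201.7 341.1]
s10 [np.int32(181), np.int32(343), 44, 27, 218] [203.5 356.1]
s10 [np.int32(168), np.int32(346), 23, 21, 285] [179. 356.]
```

The handle is now at about 0.2 rad, past centre, so I lift.

```bash
python3 -m crank '[0,0,0,-1,0, 0,0,0,-2,0, 0,0,0,-2.5,0, 0,0,0,-2.5,0, 0,0,0,-2.5,0, 0,0,0,-2.5,0, 0,0,0,-2.5,0, 0,0,0,0,0]'
python3 - <<'E'
from h import *
blob();tip()
p=snap('wrist');print(bars(p,(320,300),z=.05,rad=330))
E
```

```text
time_s: 28.45
position: [0.5269, -0.3212, 0.2888]
tool_rot: [[-0.978, 0.207, 0.006], [0.207, 0.978, -0.006], [-0.008, -0.005, -1.0]]
ft_force: [0.1, -0.6, 1.6]
grip_width: 0.0
gripper_force: 0.0
dark [176, 314, 24, 15, 274] [187.3 321.1]
dark [186, 338, 24, 27, 260] [202.3 351.5]
tip 0.95 [210.816 320.592]
0 [177.8 353.7] 0.05 [177.4 351.9] 0.1 [177.1 350. ] 0.15 [176.9 348.1] 0.2 [176.9 346. ] 0.3 [177.4 341.8] 0.8 [189.  317.6] 
[[683.9, -29.6, 46.4, 26.4, -83.5], [507.3, -159.9, 118.0, 27.9, -11.5]]
```

```bash
python3 - <<'E'
from h import *
go(.4758,-.152,.0365,168.1)
E
python3 -m crank '[5,1.1,1.95,0,0, 5,1.1,1.95,0,0, 5,1.1,1.95,0,0, 5,1.1,1.95,0,0, 5,1.05,1.95,0,0, 5,1.05,1.95,0,0, 5,1.05,1.95,0,0, 5,1.05,1.95,0,0]' 80
python3 - <<'E'
from h import *
go(.4758,-.152,.0365,168.1)
p=snap('wrist');print(bars(p,(320,300),z=.05,rad=250))
E
```

```text
shift cm [ 8.31 15.39 24.59] yaw 168.1 turn -0.0 pos [ 0.5258 -0.3201  0.2821] t 28.6 F [ 0.2 -0.1 -0.5] w 0.0001 gf 0.0 q [ -42.   27.   57.   -0.   96. -120.]
time_s: 29.32
position: [0.4734, -0.1487, 0.2821]
tool_rot: [[-0.978, 0.207, -0.002], [0.207, 0.978, 0.001], [0.002, 0.001, -1.0]]
ft_force: [1.2, -0.3, -0.3]
grip_width: 0.0502
gripper_force: 0.0
shift cm [-0.36 -0.29 24.56] yaw 168.1 turn -0.0 pos [ 0.4734 -0.1487  0.2821] t 29.3 F [ 1.2 -0.3 -0.3] w 0.0502 gf 0.0 q [ -31.   14.   77.   -0.   89. -109.]
[[678.5, -5.3, 68.0, 26.3, -83.6], [524.8, -161.9, 99.9, 28.1, -11.3], [468.4, 4.3, 67.6, 26.5, 86.6]]
```

```bash
python3 -m crank '[5.5,-0.2,-0.3,3.5,0, 5.5,0,0,3.5,0, 5.5,0,0,3.5,0, 5.5,0,0,3.5,0, 5.5,0,0,3.5,0, 5.5,0,0,3.5,0, 5.5,0,0,2,0, 5.5,0,0,1,0]' 80
python3 -m crank '[5.5,0,0,0.5,0, 2.5,0,0,0,0, 2.5,0,0,0,0, 2.5,0,0,0,0, 2.5,0,0,0,0, 2.5,0,0,0,0, 2.5,0,0,0,0, 2.5,0,0,0,0]' 80
python3 -m crank '[2.5,0,0,-0.4,0, 2.5,0,0,-0.4,0, 2.5,0,0,-0.4,0, 2.5,0,0,0,0, 2.5,1,0,0,0, 2.5,1.5,0,0,0, 2.5,1.5,0,0,0, 2.5,1.5,0,0,0]' 80
python3 - <<'E'
from h import *
go(.4758,-.152,.0365,168.1)
E
```

```text
time_s: 30.03
position: [0.4736, -0.1522, 0.0396]
tool_rot: [[-0.978, 0.206, -0.006], [0.206, 0.978, 0.003], [0.007, 0.002, -1.0]]
ft_force: [0.1, -0.5, 1.0]
grip_width: 0.0551
gripper_force: 0.0
time_s: 30.7
position: [0.4758, -0.1533, 0.039]
tool_rot: [[-0.978, 0.206, 0.001], [0.206, 0.978, -0.001], [-0.001, -0.0, -1.0]]
ft_force: [-1.4, 0.6, 6.5]
grip_width: 0.0275
gripper_force: 79.6
time_s: 31.37
position: [0.4211, -0.1415, 0.0503]
tool_rot: [[-0.979, 0.206, -0.0], [0.206, 0.979, 0.0], [0.0, 0.0, -1.0]]
ft_force: [0.2, 1.2, -0.8]
grip_width: 0.0277
gripper_force: 78.8
shift cm [-5.57  0.1   1.38] yaw 168.1 turn 0.0 pos [ 0.4211 -0.1415  0.0503] t 31.4 F [ 0.2  1.2 -0.8] w 0.0277 gf 78.8 q [ -34.   25.  105.   -0.   49. -112.]
```

```bash
python3 -m crank '[2.5,0.5,0,-1,0, 2.5,0,0,-1.5,0, 2.5,0,0,-1.5,0, 2.5,0,0,-1.5,0, 2.5,0,0,-1.5,0, 2.5,0,0,-1.5,0, 2.5,0,0,-1.5,0, 2.5,0,0,-1,0]' 80
python3 -m crank '[2.5,-0.1,3.2,0,0, 2.5,-0.1,3.2,0,0, 2.5,-0.1,3.2,0,0, 2.5,-0.1,3.2,0,0, 2.5,-0.1,3.2,0,0, 2.5,-0.1,3.2,0,0, 2.5,-0.1,3.2,0,0, 2.5,-0.1,3.2,0,0]' >/dev/null
python3 -m crank '[2.5,-0.1,3.2,0,0, 2.5,-0.1,3.2,0,0, 2.5,-0.1,3.2,0,0, 2.5,-0.1,3.2,0,0, 2.5,-0.1,3.2,0,0, 2.5,-0.1,3.2,0,0, 2.5,-0.2,3.2,0,0, 2.5,-0.2,3.2,0,0]'
python3 -m crank '[2.5,0,0,0,-0.034, 2.5,0,0,0,-0.034, 2.5,0,0,0,-0.034, 2.5,0,0,0,-0.034, 2.5,0,0,0,-0.034, 2.5,0,0,0,-0.034, 2.5,0,0,0,-0.034, 2.5,0,0,0,-0.034]'
python3 - <<'E'
from h import *
go(.545,.368,.035,183.4)
p=snap('top')
# wood segmentation
hsv=cv2.cvtColor(p['color'],cv2.COLOR_RGB2HSV)
m=cv2.inRange(hsv,(8,80,60),(22,200,255));m[:,:130]=0;m[:,270:]=0;m[:190]=0;m[300:]=0
ys,xs=np.nonzero(m);print(len(xs),xs.min(),xs.max(),ys.min(),ys.max())
for uv in((161,276),(257,269),(156,216),(253,208),):print(uv,np.round(unproj(p,uv,.022),3),np.round(unproj(p,uv,.068),3))
for r in range(200,290,6):
    c=np.nonzero(m[r])[0]; print(r,(c.min(),c.max(),len(c)) if len(c) else None)
s=snap('scene')
for q in('drawer_handle','cabinet_front','drawer_floor'):
    for pp in(p,s):
        for d in spotter.look_for(pp,q)[:1]:
            print(q,round(d['score'],2),np.round([d['at'][0]*640,d['at'][1]*480]))
E
```

```text
time_s: 32.03
position: [0.4175, -0.1411, 0.1626]
tool_rot: [[-0.979, 0.206, 0.002], [0.206, 0.979, -0.001], [-0.002, -0.001, -1.0]]
ft_force: [0.8, 0.1, -0.9]
grip_width: 0.0276
gripper_force: 79.0
time_s: 33.37
position: [0.5402, 0.3584, 0.1613]
tool_rot: [[-0.979, 0.206, 0.001], [0.206, 0.979, 0.0], [-0.0, 0.0, -1.0]]
ft_force: [1.6, -0.2, -0.8]
grip_width: 0.0276
gripper_force: 79.2
time_s: 34.03
position: [0.5402, 0.3567, 0.1612]
tool_rot: [[-0.998, -0.066, 0.0], [-0.066, 0.998, 0.0], [-0.0, 0.0, -1.0]]
ft_force: [-0.2, -0.0, -1.3]
grip_width: 0.0277
gripper_force: 79.3
shift cm [-0.55  1.09 12.62] yaw -176.2 turn 0.007 pos [0.5402 0.3567 0.1612] t 34.0 F [-0.2 -0.  -1.3] w 0.0277 gf 79.3 q [ 23.  35.  64.   0.  81. -71.]
4737 152 258 208 276
(161, 276) [0.498 0.43  0.022] [0.497 0.418 0.068]
(257, 269) [0.51  0.151 0.022] [0.51  0.147 0.068]
(156, 216) [0.673 0.441 0.022] [0.668 0.429 0.068]
(253, 208) [0.689 0.158 0.022] [0.683 0.154 0.068]
200 None
206 None
212 (np.int64(202), np.int64(253), 52)
218 (np.int64(152), np.int64(254), 101)
224 (np.int64(152), np.int64(254), 90)
230 (np.int64(153), np.int64(255), 83)
236 (np.int64(180), np.int64(255), 76)
242 (np.int64(181), np.int64(256), 76)
248 (np.int64(181), np.int64(257), 77)
254 (np.int64(182), np.int64(257), 67)
260 (np.int64(194), np.int64(258), 65)
266 (np.int64(187), np.int64(258), 72)
272 (np.int64(168), np.int64(212), 27)
278 None
284 None
drawer_handle 0.92 [216. 240.]
drawer_handle 0.86 [406. 206.]
cabinet_front 0.96 [206. 191.]
cabinet_front 0.61 [462. 233.]
drawer_floor 0.78 [218. 240.]
drawer_floor 0.7 [408. 208.]
```

```bash
python3 -m crank '[2.5,-0.5,1.1,1,0, 2.5,0,0,2,0, 2.5,0,0,2,0, 2.5,0,0,2,0, 2.5,0,0,2,0, 2.5,0,0,2,0, 2.5,0,0,1,0, 2.5,0,0,0,0]' 80
python3 -m crank '[2.5,0,0,0.2,0, 2.5,0,0,0.2,0, 2.5,0,0,0.2,0, 2.5,0,0,0.2,0, 2.5,0,0,0.2,0, 2.5,0,0,0,0, 2.5,0,0,0,0, 2.5,0,0,0,0]' 80
```

```text
time_s: 35.1
position: [0.5434, 0.3673, 0.038]
tool_rot: [[-0.998, -0.064, -0.004], [-0.064, 0.998, -0.002], [0.004, -0.002, -1.0]]
ft_force: [0.5, 0.4, -2.3]
grip_width: 0.0277
gripper_force: 79.3
time_s: 35.77
position: [0.5449, 0.3679, 0.031]
tool_rot: [[-0.998, -0.064, 0.002], [-0.064, 0.998, 0.001], [-0.002, 0.0, -1.0]]
ft_force: [0.8, -1.2, 3.1]
grip_width: 0.0277
gripper_force: 79.8
```

```bash
python3 -m crank '[5,0,0,0,0, 5,0,0,0,0, 5,0,0,0,0, 5,0,0,0,0, 5,0,0,0,0, 5,0,0,-1,0, 5,0,0,-2,0, 5,0,0,-2.5,0]' 40
python3 -m crank '[5,0,0,-2.5,0, 5,0,0,-2.5,0, 5,0,0,-2.5,0, 5,0,0,-2.5,0, 5,0,0,-2.5,0, 5,0,0,0,0, 5,0,0,0,0, 5,0,0,0,0]'
python3 - <<'E'
from h import *
t=snap('top')
for c in((307,279),(307,202)):print('short',bars(t,c,rad=30))
p=snap('wrist')
print(bars(p,(320,240),z=.042,rad=330,hi=(34,75,255),lo=(20,25,60)))
for q in('long_mount','short_mount1'):
  for pp,z in((p,.042),(t,.042),(t,.02)):
    for d in spotter.look_for(pp,q)[:6]:
        uv=[d['at'][0]*640,d['at'][1]*480];print(q,z,round(d['score'],2),np.round(uv),np.round(unproj(pp,uv,z),3))
d=[x for x in spotter.look_for(p,'long_mount')][0]['at'];u,v=int(d[0]*640),int(d[1]*480)
print(cv2.cvtColor(p['color'],cv2.COLOR_RGB2HSV)[v-20:v+21:10,u-60:u+61:15].tolist())
go(.475,.0152,.2,86.3)
E
```

```text
time_s: 36.43
position: [0.5437, 0.3675, 0.0852]
tool_rot: [[-0.998, -0.064, -0.003], [-0.064, 0.998, -0.001], [0.003, -0.001, -1.0]]
ft_force: [-0.2, 0.3, 0.4]
grip_width: 0.0502
gripper_force: 0.0
time_s: 37.1
position: [0.544, 0.3676, 0.2099]
tool_rot: [[-0.998, -0.064, -0.001], [-0.064, 0.998, -0.0], [0.001, -0.0, -1.0]]
ft_force: [0.4, 0.3, -1.4]
grip_width: 0.0498
gripper_force: 0.0
short [[474.9, 15.0, 70.9, 26.7, 85.8]]
short [[702.3, 4.1, 72.4, 27.4, -83.9]]
[[706.7, 345.6, 63.7, 10.3, -86.3], [715.3, 124.2, 43.3, 19.9, -45.6], [579.3, 369.6, 131.0, 28.3, 4.5]]
long_mount 0.042 0.73 [317. 248.] [0.574 0.369 0.042]
long_mount 0.042 0.95 [375. 171.] [ 0.785 -0.2    0.042]
long_mount 0.042 0.92 [181. 240.] [0.598 0.367 0.042]
long_mount 0.042 0.92 [449. 323.] [ 0.341 -0.397  0.042]
long_mount 0.042 0.86 [423. 206.] [ 0.679 -0.337  0.042]
long_mount 0.02 0.95 [375. 171.] [ 0.789 -0.203  0.02 ]
long_mount 0.02 0.92 [181. 240.] [0.6   0.371 0.02 ]
long_mount 0.02 0.92 [449. 323.] [ 0.339 -0.402  0.02 ]
long_mount 0.02 0.86 [423. 206.] [ 0.682 -0.341  0.02 ]
short_mount1 0.042 0.46
[... 663 characters left out ...]
0, 160], [15, 107, 165], [21, 67, 129], [21, 62, 172], [20, 64, 175], [17, 112, 159], [17, 112, 155], [17, 111, 156]], [[18, 111, 159], [16, 109, 164], [17, 107, 160], [21, 78, 115], [20, 64, 176], [21, 114, 85], [16, 107, 176], [16, 111, 173], [17, 107, 176]], [[17, 110, 183], [17, 108, 182], [16, 112, 185], [19, 79, 97], [21, 63, 170], [20, 65, 173], [17, 109, 183], [16, 106, 178], [16, 109, 178]], [[16, 105, 184], [17, 106, 182], [17, 106, 180], [16, 95, 94], [21, 63, 169], [20, 63, 171], [15, 101, 176], [17, 107, 179], [15, 107, 177]]]
shift cm [  9.18 -34.74   1.02] yaw -176.3 turn 1.7 pos [0.5444 0.3678 0.2101] t 37.5 F [ 0.6 -0.1 -0.5] w 0.0498 gf 0.0 q [ 24.  34.  57.  -0.  89. -70.]
```

```bash
python3 -m crank '[5,0.77,-2.9,0,0, 5,0.77,-2.9,0,0, 5,0.77,-2.9,0,0, 5,0.77,-2.9,0,0, 5,0.77,-2.9,0,0, 5,0.77,-2.9,0,0, 5,0.77,-2.9,0,0, 5,0.77,-2.9,0,0]' >/dev/null
python3 -m crank '[5,0.77,-2.9,0,0, 5,0.77,-2.9,0,0, 5,0.77,-2.9,0,0, 5,0.77,-2.9,0,0, 5,0,0,0,0.1, 5,0,0,0,0.1, 5,0,0,0,0.1, 5,0,0,0,0.1]'
python3 -m crank '[5,0,0,0,0.1, 5,0,0,0,0.1, 5,0,0,0,0.1, 5,0,0,0,0.1, 5,0,0,0,0.1, 5,0,0,0,0.1, 5,0,0,0,0.1, 5,0,0,0,0.1]' >/dev/null
python3 -m crank '[5,0,0,0,0.1, 5,0,0,0,0.1, 5,0,0,0,0.1, 5,0,0,0,0.1, 5,0,0,0,0.1, 5,0,0,0,0, 5,0,0,0,0, 5,0,0,0,0]'
python3 - <<'E'
from h import *
go(.475,.0152,.004,86.3)
p=snap('wrist');print(bars(p,proj(p,(.475,.0152,.02)),rad=110))
E
```

```text
time_s: 38.88
position: [0.4745, 0.0143, 0.2104]
tool_rot: [[-0.942, 0.335, 0.0], [0.335, 0.942, -0.0], [-0.0, 0.0, -1.0]]
ft_force: [1.1, 0.2, 1.1]
grip_width: 0.05
gripper_force: 0.0
time_s: 40.22
position: [0.4745, 0.0146, 0.2104]
tool_rot: [[0.062, 0.998, 0.0], [0.998, -0.062, -0.0], [-0.0, 0.0, -1.0]]
ft_force: [-0.7, -0.4, -0.4]
grip_width: 0.0501
gripper_force: 0.0
shift cm [ 0.06  0.04 20.64] yaw 86.4 turn 0.002 pos [0.4745 0.0146 0.2104] t 40.2 F [-0.7 -0.4 -0.4] w 0.0501 gf 0.0 q [-13.  15.  88.  -0.  77.  -9.]
[[476.7, 34.6, 32.0, 27.8, 86.4]]
```

```bash
python3 -m crank '[5,0,0.1,3,0, 5,0,0,3,0, 5,0,0,3,0, 5,0,0,3,0, 5,0,0,3,0, 5,0,0,3,0, 5,0,0,1.5,0, 5,0,0,0.9,0]' 80
python3 -m crank '[2.5,0,0,0,0, 2.5,0,0,0,0, 2.5,0,0,0,0, 2.5,0,0,0,0, 2.5,0,0,0,0, 2.5,0,0,0,0, 2.5,0,0,0,0, 2.5,0,0,-0.5,0]' 80
python3 -m crank '[2.5,0,0,-2,0, 2.5,0,0,-2,0, 2.5,0,0,-2,0, 2.5,0,0,-2,0, 2.5,0,0,-2,0, 2.5,0,0,-2,0, 2.5,0,0,-2,0, 2.5,0,0,-2,0]' 80
python3 - <<'E'
from h import *
F=np.array([.504,.290]);ex=np.array([.998,.059]);ey=np.array([-.059,.998])
go(*(F+.08*ex+.005*ey),.03,183.4)
p=snap('top');print(bars(p,(307,202),rad=30))
E
```

```text
time_s: 40.93
position: [0.4747, 0.0146, 0.0045]
tool_rot: [[0.063, 0.998, -0.003], [0.998, -0.063, 0.001], [0.0, -0.003, -1.0]]
ft_force: [0.1, -0.9, 0.5]
grip_width: 0.05
gripper_force: 0.0
time_s: 41.6
position: [0.4753, 0.0146, 0.0112]
tool_rot: [[0.065, 0.998, -0.001], [0.998, -0.065, 0.0], [0.0, -0.001, -1.0]]
ft_force: [-1.0, 0.6, -1.2]
grip_width: 0.0281
gripper_force: 79.2
time_s: 42.27
position: [0.4751, 0.0146, 0.1727]
tool_rot: [[0.065, 0.998, -0.0], [0.998, -0.065, -0.0], [-0.0, -0.0, -1.0]]
ft_force: [-0.7, 0.4, -1.2]
grip_width: 0.0278
gripper_force: 79.2
shift cm [29.15  8.97 14.27] yaw 86.3 turn -1.695 pos [0.4751 0.0146 0.1727] t 42.3 F [-0.7  0.4 -1.2] w 0.0278 gf 79.2 q [-13.  18.  91.  -0.  71.  -9.]
[[702.0, 4.0, 72.3, 27.4, -84.4]]
```

```bash
python3 -m crank '[2.5,3.6,1.1,0,0, 2.5,3.6,1.1,0,0, 2.5,3.6,1.1,0,0, 2.5,3.7,1.1,0,0, 2.5,3.7,1.1,0,0, 2.5,3.7,1.1,0,0, 2.5,3.7,1.2,0,0, 2.5,3.6,1.2,0,0]' 80
python3 -m crank '[2.5,0,0,0,-0.106, 2.5,0,0,0,-0.106, 2.5,0,0,0,-0.106, 2.5,0,0,0,-0.106, 2.5,0,0,0,-0.106, 2.5,0,0,0,-0.106, 2.5,0,0,0,-0.106, 2.5,0,0,0,-0.106]' 80 >/dev/null
python3 -m crank '[2.5,0,0,0,-0.106, 2.5,0,0,0,-0.106, 2.5,0,0,0,-0.106, 2.5,0,0,0,-0.106, 2.5,0,0,0,-0.106, 2.5,0,0,0,-0.106, 2.5,0,0,0,-0.106, 2.5,0,0,0,-0.106]' 80
python3 - <<'E'
from h import *
F=np.array([.504,.290]);ex=np.array([.998,.059]);ey=np.array([-.059,.998])
go(*(F+.08*ex+.005*ey),.03,183.4)
E
```

```text
time_s: 42.98
position: [0.5843, 0.3021, 0.1711]
tool_rot: [[0.065, 0.998, -0.001], [0.998, -0.065, -0.0], [-0.0, -0.001, -1.0]]
ft_force: [0.7, -0.6, -0.1]
grip_width: 0.0279
gripper_force: 79.2
time_s: 44.32
position: [0.584, 0.3, 0.1711]
tool_rot: [[-0.998, -0.065, -0.001], [-0.065, 0.998, -0.0], [0.001, -0.0, -1.0]]
ft_force: [0.5, -0.2, -0.5]
grip_width: 0.0283
gripper_force: 79.3
shift cm [ 0.04 -0.02 14.11] yaw -176.2 turn 0.006 pos [0.584  0.3    0.1711] t 44.3 F [ 0.5 -0.2 -0.5] w 0.0283 gf 79.3 q [ 17.  35.  61.   0.  84. -77.]
```

```bash
python3 -m crank '[2.5,0,0,1,0, 2.5,0,0,2,0, 2.5,0,0,2,0, 2.5,0,0,2,0, 2.5,0,0,2,0, 2.5,0,0,2,0, 2.5,0,0,1.5,0, 2.5,0,0,0.8,0]' 80
python3 -m crank '[2.5,0,0,0.2,0, 2.5,0,0,0.2,0, 2.5,0,0,0.2,0, 2.5,0,0,0.2,0, 2.5,0,0,0,0, 2.5,0,0,0,0, 2.5,0,0,0,0, 2.5,0,0,0,0]' 80
```

```text
time_s: 44.98
position: [0.5829, 0.2996, 0.0353]
tool_rot: [[-0.998, -0.057, -0.004], [-0.057, 0.998, -0.001], [0.004, -0.001, -1.0]]
ft_force: [0.2, -0.2, -0.7]
grip_width: 0.0276
gripper_force: 79.3
time_s: 45.65
position: [0.5844, 0.3001, 0.0307]
tool_rot: [[-0.998, -0.06, 0.001], [-0.06, 0.998, 0.0], [-0.001, 0.0, -1.0]]
ft_force: [0.5, -0.0, -0.8]
grip_width: 0.0277
gripper_force: 79.3
```

```bash
python3 -m crank '[2.5,0,0,0.15,0, 2.5,0,0,0.15,0, 2.5,0,0,0,0, 2.5,0,0,0,0, 5,0,0,0,0, 5,0,0,0,0, 5,0,0,0,0, 5,0,0,0,0]' 40
python3 -m crank '[5,0,0,-1,0, 5,0,0,-2,0, 5,0,0,-2.5,0, 5,0,0,-2.5,0, 5,0,0,-3,0, 5,0,0,-3,0, 5,0,0,-3,0, 5,0,0,-1,0]'
python3 - <<'E'
from h import *
t=snap('top')
for c in((307,279),(307,202)):print('short',bars(t,c,rad=30))
p=snap('wrist')
print(bars(p,(320,240),z=.042,rad=330,hi=(34,75,255),lo=(20,25,60)))
go(.7023,.0045,.2,96.3)
E
```

```text
time_s: 46.32
position: [0.5842, 0.3, 0.0271]
tool_rot: [[-0.998, -0.06, -0.0], [-0.06, 0.998, -0.0], [0.0, -0.0, -1.0]]
ft_force: [-0.4, 0.0, -0.0]
grip_width: 0.0503
gripper_force: 0.0
time_s: 46.98
position: [0.5853, 0.3005, 0.2131]
tool_rot: [[-0.998, -0.06, 0.008], [-0.06, 0.998, 0.002], [-0.008, 0.002, -1.0]]
ft_force: [-0.3, 0.5, 0.1]
grip_width: 0.0496
gripper_force: 0.0
short []
short [[702.2, 4.0, 72.1, 27.7, -83.7]]
[[700.0, 344.9, 32.4, 6.4, -86.6], [708.9, 132.3, 32.2, 13.9, -86.6], [693.5, 441.5, 54.8, 17.8, -73.6], [685.1, 39.7, 47.3, 29.2, -83.9], [582.1, 299.2, 74.1, 28.6, 3.6], [581.4, 368.9, 129.2, 29.6, 4.5]]
shift cm [ -9.94 -30.24   1.01] yaw -176.5 turn 1.521 pos [0.5848 0.3003 0.2099] t 47.1 F [-0.7 -0.1 -1. ] w 0.0499 gf 0.0 q [ 17.  34.  58.   0.  89. -77.]
```

```bash
python3 -m crank '[5,-1.25,-3.78,0,0, 5,-1.25,-3.78,0,0, 5,-1.25,-3.78,0,0, 5,-1.25,-3.78,0,0, 5,-1.25,-3.78,0,0, 5,-1.24,-3.78,0,0, 5,-1.24,-3.78,0,0, 5,-1.24,-3.78,0,0]' >/dev/null
python3 -m crank '[5,0,0,0,0.095, 5,0,0,0,0.095, 5,0,0,0,0.095, 5,0,0,0,0.095, 5,0,0,0,0.095, 5,0,0,0,0.095, 5,0,0,0,0.095, 5,0,0,0,0.095]' >/dev/null
python3 -m crank '[5,0,0,0,0.095, 5,0,0,0,0.095, 5,0,0,0,0.095, 5,0,0,0,0.095, 5,0,0,0,0.095, 5,0,0,0,0.095, 5,0,0,0,0.095, 5,0,0,0,0.095]'
python3 - <<'E'
from h import *
go(.7022,.0042,.004,96.3)
p=snap('wrist');print(bars(p,proj(p,(.7022,.0042,.02)),rad=110))
for d in spotter.look_for(p,'short_mount1')[:3]: print(d,unproj(p,[d['at'][0]*640,d['at'][1]*480],.02))
t=snap('top')
for d in spotter.look_for(t,'short_mount1')[:5]: print(d,unproj(t,[d['at'][0]*640,d['at'][1]*480],.02))
E
```

```text
time_s: 49.08
position: [0.7014, 0.0043, 0.2049]
tool_rot: [[-0.106, 0.994, -0.004], [0.994, 0.106, 0.001], [0.001, -0.004, -1.0]]
ft_force: [-0.9, 0.0, 0.2]
grip_width: 0.0499
gripper_force: 0.0
shift cm [-0.04  0.15 20.09] yaw 96.1 turn -0.004 pos [0.7014 0.0043 0.2049] t 49.1 F [-0.9  0.   0.2] w 0.0499 gf 0.0 q [ -9.  39.  48.   0.  93. -15.]
[[700.4, 23.8, 35.0, 28.5, -83.0]]
{'at': [0.0184, 0.6979], 'score': 0.62} [ 0.41814295 -0.15537936  0.02      ]
{'at': [0.3225, 0.5075], 'score': 0.73} [0.58861292 0.29660782 0.02      ]
{'at': [0.4673, 0.4265], 'score': 0.67} [0.69520345 0.02367322 0.02      ]
```

```bash
python3 -m crank '[5,0,0.1,3,0, 5,0,0,3,0, 5,0,0,3,0, 5,0,0,3,0, 5,0,0,3,0, 5,0,0,3,0, 5,0,0,1.3,0, 5,0,0,0.7,0]' 80
python3 -m crank '[2.5,0,0,0,0, 2.5,0,0,0,0, 2.5,0,0,0,0, 2.5,0,0,0,0, 2.5,0,0,0,0, 2.5,0,0,0,0, 2.5,0,0,0,0, 2.5,0,0,-0.5,0]' 80
python3 -m crank '[2.5,0,0,-2,0, 2.5,0,0,-2,0, 2.5,0,0,-2,0, 2.5,0,0,-2,0, 2.5,0,0,-2,0, 2.5,0,0,-2,0, 2.5,0,0,-2,0, 2.5,0,0,-2,0]' 80
python3 - <<'E'
from h import *
F=np.array([.504,.290]);ex=np.array([.998,.059]);ey=np.array([-.059,.998])
go(*(F+.08*ex-.07*ey),.03,183.4)
E
```

```text
time_s: 49.95
position: [0.7019, 0.0045, 0.0047]
tool_rot: [[-0.112, 0.994, -0.004], [0.994, 0.112, 0.001], [0.001, -0.004, -1.0]]
ft_force: [0.3, 0.3, -0.2]
grip_width: 0.0502
gripper_force: 0.0
time_s: 50.62
position: [0.7027, 0.0044, 0.0121]
tool_rot: [[-0.111, 0.994, -0.001], [0.994, 0.111, 0.0], [0.0, -0.001, -1.0]]
ft_force: [0.5, -0.6, -0.7]
grip_width: 0.0275
gripper_force: 80.4
time_s: 51.28
position: [0.7027, 0.0044, 0.1733]
tool_rot: [[-0.111, 0.994, -0.001], [0.994, 0.111, 0.0], [0.0, -0.001, -1.0]]
ft_force: [-0.3, 0.1, -0.7]
grip_width: 0.0276
gripper_force: 80.4
shift cm [23.18 -8.95 14.34] yaw 96.4 turn -1.519 pos [0.7027 0.0044 0.1733] t 51.3 F [-0.3  0.1 -0.7] w 0.0276 gf 80.4 q [ -9.  40.  51.  -0.  89. -16.]
```

```bash
python3 -m crank '[2.5,2.9,-1.1,0,0, 2.5,2.9,-1.1,0,0, 2.5,2.9,-1.1,0,0, 2.5,2.9,-1.1,0,0, 2.5,2.9,-1.1,0,0, 2.5,2.9,-1.1,0,0, 2.5,2.9,-1.2,0,0, 2.5,2.9,-1.2,0,0]' 80 >/dev/null
python3 -m crank '[2.5,0,0,0,-0.095, 2.5,0,0,0,-0.095, 2.5,0,0,0,-0.095, 2.5,0,0,0,-0.095, 2.5,0,0,0,-0.095, 2.5,0,0,0,-0.095, 2.5,0,0,0,-0.095, 2.5,0,0,0,-0.095]' 80 >/dev/null
python3 -m crank '[2.5,0,0,0,-0.095, 2.5,0,0,0,-0.095, 2.5,0,0,0,-0.095, 2.5,0,0,0,-0.095, 2.5,0,0,0,-0.095, 2.5,0,0,0,-0.095, 2.5,0,0,0,-0.095, 2.5,0,0,0,-0.095]' 80
python3 - <<'E'
from h import *
F=np.array([.504,.290]);ex=np.array([.998,.059]);ey=np.array([-.059,.998])
go(*(F+.08*ex-.07*ey),.03,183.4)
E
```

```text
time_s: 53.28
position: [0.5876, 0.2249, 0.1724]
tool_rot: [[-0.998, -0.065, -0.0], [-0.065, 0.998, -0.0], [0.0, -0.0, -1.0]]
ft_force: [-0.5, 0.3, 0.1]
grip_width: 0.0275
gripper_force: 80.4
shift cm [-0.04 -0.   14.24] yaw -176.3 turn 0.006 pos [0.5876 0.2249 0.1724] t 53.3 F [-0.5  0.3  0.1] w 0.0275 gf 80.4 q [ 10.  32.  66.   0.  81. -84.]
```

```bash
python3 -m crank '[2.5,0,0,1,0, 2.5,0,0,2,0, 2.5,0,0,2,0, 2.5,0,0,2,0, 2.5,0,0,2,0, 2.5,0,0,2,0, 2.5,0,0,1.5,0, 2.5,0,0,1,0]' 80
python3 -m crank '[2.5,0,0,0.2,0, 2.5,0,0,0.2,0, 2.5,0,0,0.2,0, 2.5,0,0,0.2,0, 2.5,0,0,0.1,0, 2.5,0,0,0,0, 2.5,0,0,0,0, 2.5,0,0,0,0]' 80
python3 -m crank '[5,0,0,0,0, 5,0,0,0,0, 5,0,0,0,0, 5,0,0,0,0, 5,0,0,0,0, 5,0,0,-1,0, 5,0,0,-2,0, 5,0,0,-3,0]' 40
python3 -m crank '[5,0,0,-3,0, 5,0,0,-3,0, 5,0,0,-3,0, 5,0,0,-3,0, 5,0,0,-1,0, 5,0,0,0,0, 5,0,0,0,0, 5,0,0,0,0]'
python3 - <<'E'
from h import *
p=snap('wrist')
print(bars(p,(320,240),z=.042,rad=330,hi=(34,75,255),lo=(20,25,60)))
t=snap('top')
for q in('drawer_handle','short_mount1'):
 for d in spotter.look_for(t,q)[:5]: print(q,d,unproj(t,[d['at'][0]*640,d['at'][1]*480],.042))
go(.40,.28,.05,183.4)
E
```

```text
time_s: 53.95
position: [0.5911, 0.2251, 0.0409]
tool_rot: [[-0.998, -0.057, 0.01], [-0.057, 0.998, 0.002], [-0.01, 0.001, -1.0]]
ft_force: [0.1, -7.4, 80.1]
grip_width: 0.0278
gripper_force: 130.5
time_s: 54.62
position: [0.5973, 0.2255, 0.0411]
tool_rot: [[-0.998, -0.056, 0.03], [-0.056, 0.998, 0.005], [-0.03, 0.003, -1.0]]
ft_force: [-0.2, -7.4, 69.0]
grip_width: 0.0278
gripper_force: 124.1
time_s: 55.28
position: [0.5866, 0.2243, 0.087]
tool_rot: [[-0.998, -0.056, -0.005], [-0.056, 0.998, -0.001], [0.005, -0.001, -1.0]]
ft_force: [0.4, 0.8, 0.8]
grip_width: 0.05
gripper_force: 0.0
time_s: 55.95
position: [0.5872, 0.2248, 0.216]
tool_rot: [[-0.998, -0.059, -0.004], [-0.059, 0.998, -0.001], [0.004, -0.0, -1.0]]
ft_force: [0.2, -0.7, -0.1]
grip_width: 0.0499
gripper_force: 0.0
[[705.8, 239.2, 96.2, 6.5, -86.6], [690.1, 473.1, 33.4, 18.7, 55.8], [592.8, 258.1, 76.4, 29.9, 2.7], [592.1, 222.7, 74.0, 28.7, 2.2], [590.7, 366.3, 128.3, 35.5, 4.7]]
drawer_handle {'at': [0.3216, 0.5288], 'score': 0.57} [0.55777644 0.29497542 0.042     ]
drawer_handle {'at': [0.3091, 0.376], 'score': 0.45} [0.7705663  0.31388005 0.042     ]
short_mount1 {'at': [0.3445, 0.524], 'score': 0.62} [0.56325078 0.25278584 0.042     ]
shift cm [18.36  6.63 16.74] yaw -176.6 turn 0.001 pos [0.5876 0.2249 0.217 ] t 56.1 F [ 0.8  0.4 -0.6] w 0.05 gf 0.0 q [ 10.  31.  62.  -0.  88. -83.]
```

The short mount already in the drawer had been knocked aside to y≈0.258, and a finger came down on it. I'll check both heights by parallax from a second viewpoint.

```bash
python3 - <<'E'
from h import *
import json
p=snap('wrist');r={}
json.dump([[bars(p,(320,240),z=z,rad=330,hi=(34,75,255),lo=(20,25,60)) for z in(.032,.042,.052)]],open('a.json','w'))
E
python3 -m crank '[5,1,1,0,0, 5,1,1,0,0, 5,1,1,0,0, 5,1,1,0,0, 5,1,1,0,0, 5,1,1,0,0, 5,0,1,0,0, 5,0,0,0,0]'
python3 - <<'E'
from h import *
import json
A=json.load(open('a.json'))[0]
p=snap('wrist')
B=[bars(p,(320,240),z=z,rad=330,hi=(34,75,255),lo=(20,25,60)) for z in(.032,.042,.052)]
for i in range(3):
    print('A',[b for b in A[i] if b[2]>60 and b[3]>20]);print('B',[b for b in B[i] if b[2]>60 and b[3]>20])
E
```

```text
time_s: 56.87
position: [0.523, 0.2932, 0.2186]
tool_rot: [[-0.998, -0.062, 0.001], [-0.062, 0.998, 0.001], [-0.001, 0.001, -1.0]]
ft_force: [0.6, -0.3, -1.0]
grip_width: 0.0501
gripper_force: 0.0
A [[595.5, 259.8, 78.9, 30.7, 3.4], [594.6, 223.0, 75.8, 29.6, 2.6], [593.4, 370.8, 132.5, 36.8, 4.4]]
B [[597.8, 258.8, 77.3, 30.0, 1.6], [594.4, 221.5, 73.1, 30.3, 2.8], [574.9, 370.2, 93.6, 30.5, 4.5]]
A [[592.7, 258.5, 76.5, 29.8, 3.4], [591.8, 222.9, 73.5, 28.7, 2.6], [590.7, 366.2, 128.4, 35.7, 4.4]]
B [[593.0, 259.6, 74.9, 29.1, 1.6], [589.7, 223.5, 70.9, 29.4, 2.8], [570.8, 367.7, 90.8, 29.5, 4.5]]
A [[589.9, 257.3, 74.1, 28.8, 3.4], [589.1, 222.8, 71.2, 27.8, 2.6], [588.0, 361.6, 124.4, 34.6, 4.4]]
B [[588.2, 260.5, 72.6, 28.2, 1.6], [585.0, 225.5, 68.6, 28.4, 2.8], [566.7, 365.2, 87.9, 28.6, 4.5]]
```

```bash
python3 -m crank '[0,-1.12,-0.58,0,0, 0,-1.12,-0.58,0,0, 0,-1.12,-0.58,0,0, 0,-1.12,-0.58,0,0, 0,-1.11,-0.58,0,0, 0,-1.11,-0.58,0,0, 0,0,0,2,0, 0,0,0,2,0]' 40 >/dev/null
python3 -m crank '[0,0,0,2,0, 0,0,0,2,0, 0,0,0,2,0, 0,0,0,2,0, 0,0,0,2,0, 0,0,0,2,0, 0,0,0,0.5,0, 0,0,0,0,0]'
python3 -m crank '[0,0,0,0.2,0, 0,0,0,0.2,0, 0,0,0,0.2,0, 0,0,0,0,0, 0,0,0,0,0, 0,0,0,0,0, 0,0,0,0,0, 0,0,0,0,0]'
```

```text
time_s: 58.25
position: [0.5932, 0.2592, 0.0516]
tool_rot: [[-0.998, -0.059, -0.003], [-0.059, 0.998, -0.001], [0.003, -0.001, -1.0]]
ft_force: [0.4, -0.5, 0.1]
grip_width: 0.0001
gripper_force: 0.0
time_s: 58.92
position: [0.5927, 0.2605, 0.0475]
tool_rot: [[-0.998, -0.06, 0.0], [-0.06, 0.998, 0.0], [-0.0, 0.0, -1.0]]
ft_force: [-0.2, 0.2, -0.2]
grip_width: -0.0
gripper_force: 0.0
```

```bash
python3 -m crank '[0,0,0,0.1,0, 0,0,0,0.1,0, 0,0,0,0.1,0, 0,0,0,0.1,0, 0,0,0,0,0, 0,0,0,0,0, 0,0,0,0,0, 0,0,0,0,0]'
python3 -m crank '[0,0,0,0.1,0, 0,0,0,0.1,0, 0,0,0,0.1,0, 0,0,0,0,0, 0,0,0,0,0, 0,0,0,0,0, 0,0,0,0,0, 0,0,0,0,0]'
```

```text
time_s: 59.58
position: [0.5928, 0.2605, 0.0434]
tool_rot: [[-0.998, -0.06, 0.0], [-0.06, 0.998, 0.0], [-0.0, 0.0, -1.0]]
ft_force: [0.3, 1.3, 0.0]
grip_width: 0.0
gripper_force: 0.0
time_s: 60.25
position: [0.5939, 0.2606, 0.042]
tool_rot: [[-0.998, -0.06, 0.004], [-0.06, 0.998, 0.001], [-0.004, 0.0, -1.0]]
ft_force: [0.3, -1.1, 10.1]
grip_width: -0.0002
gripper_force: 4.7
```

That one is flat, with its top at 0.042. Now the other.

```bash
python3 -m crank '[0,0,0,-0.7,0, 0,0,0,-0.8,0, 0,0,-1.4,0,0, 0,0,-1.4,0,0, 0,0,-1.4,0,0, 0,0,0,0.6,0, 0,0,0,0.6,0, 0,0,0,0,0]'
python3 -m crank '[0,0,0,0.1,0, 0,0,0,0.1,0, 0,0,0,0.1,0, 0,0,0,0,0, 0,0,0,0,0, 0,0,0,0,0, 0,0,0,0,0, 0,0,0,0,0]'
python3 -m crank '[0,0,0,-1,0, 0,0,0,-2,0, 0,0,0,-2,0, 0,0,0,-3,0, 0,0,0,-3,0, 0,0,0,-3,0, 0,0,0,-1,0, 0,0,0,0,0]'
python3 - <<'E'
from h import *
p=snap('wrist')
print([b for b in bars(p,(320,240),z=.042,rad=330,hi=(34,75,255),lo=(20,25,60)) if b[2]>60])
go(.40,.282,.05,183.4)
t=snap('top');tip();blob()
for q in('dish','jar','vial','short_mount1'):
  for d in spotter.look_for(t,q)[:3]: print(q,np.round([d['score'],d['at'][0]*640,d['at'][1]*480],2))
E
```

```text
time_s: 60.92
position: [0.5952, 0.2178, 0.0423]
tool_rot: [[-0.998, -0.059, -0.001], [-0.059, 0.998, -0.0], [0.001, -0.0, -1.0]]
ft_force: [0.8, -0.0, 0.4]
grip_width: 0.0
gripper_force: 0.0
time_s: 61.58
position: [0.5966, 0.2184, 0.042]
tool_rot: [[-0.998, -0.061, 0.004], [-0.061, 0.998, -0.0], [-0.004, -0.001, -1.0]]
ft_force: [0.7, -4.6, 12.4]
grip_width: -0.0001
gripper_force: 6.5
time_s: 62.25
position: [0.5959, 0.2191, 0.1931]
tool_rot: [[-0.998, -0.061, 0.005], [-0.061, 0.998, 0.001], [-0.005, 0.001, -1.0]]
ft_force: [-0.3, 0.3, -0.7]
grip_width: -0.0003
gripper_force: 0.0
[[596.3, 258.4, 73.5, 30.2, 3.5], [594.2, 222.7, 73.8, 28.7, 2.2], [592.8, 365.6, 128.0, 36.6, 4.4]]
shift cm [19.11  7.48 14.04] yaw -176.5 turn 0.001 pos [0.5951 0.2189 0.1906] t 62.3 F [-0.1 -0.5 -0.8] w -0.0001 gf 0.0 q [ 10.  32.  64.   0.  84. -84.]
tip 0.74 [209.92  319.104]
0 [177.8 353.7] 0.05 [177.4 351.9] 0.1 [177.1 350. ] 0.15 [176.9 348.1] 0.2 [176.9 346. ] 0.3 [177.4 341.8] 0.8 [189.  317.6] 
dark [177, 315, 23, 14, 242] [187.5 321.2]
dark [196, 338, 14, 24, 197] [204.1 350.7]
dish [  0.65 366.78 311.9 ]
jar [  0.73 275.07 180.48]
vial [  0.66 345.73 199.58]
```

```bash
python3 -m crank '[0,2.4,0.93,0,0, 0,2.4,0.93,0,0, 0,2.4,0.93,0,0, 0,2.4,0.93,0,0, 0,2.4,0.93,0,0, 0,2.4,0.93,0,0, 0,2.4,0.93,0,0, 0,2.3,0.93,0,0]' >/dev/null
python3 -m crank '[0,0,0,2,0, 0,0,0,2,0, 0,0,0,2,0, 0,0,0,2,0, 0,0,0,2,0, 0,0,0,2,0, 0,0,0,2,0, 0,0,0,1.2,0]'
python3 -m crank '[0,-1,0,0,0, 0,-1,0,0,0, 0,-1,0,0,0, 0,-1,0,0,0, 0,-1,0,0,0, 0,-1,0,0,0, 0,-1,0,0,0, 0,-1,0,0,0]'
python3 -m crank '[0,-1,0,0,0, 0,-1,0,0,0, 0,-1,0,0,0, 0,-1,0,0,0, 0,-1,0,0,0, 0,-1,0,0,0, 0,-1,0,0,0, 0,-0.5,0,0,0]'
```

```text
time_s: 64.03
position: [0.3995, 0.2811, 0.0365]
tool_rot: [[-0.998, -0.06, -0.002], [-0.06, 0.998, -0.001], [0.002, -0.001, -1.0]]
ft_force: [-0.7, 0.1, -0.9]
grip_width: -0.0003
gripper_force: 0.0
time_s: 64.7
position: [0.4811, 0.2862, 0.0389]
tool_rot: [[-0.998, -0.06, 0.0], [-0.06, 0.998, 0.0], [-0.0, 0.0, -1.0]]
ft_force: [-1.3, 0.8, 1.2]
grip_width: -0.0
gripper_force: 0.7
time_s: 65.37
position: [0.5566, 0.2905, 0.0388]
tool_rot: [[-0.998, -0.06, 0.001], [-0.06, 0.998, 0.0], [-0.002, 0.0, -1.0]]
ft_force: [-0.0, 0.3, -0.4]
grip_width: -0.0001
gripper_force: 0.0
```

```bash
python3 -m crank '[0,-0.7,0,0,0, 0,-0.7,0,0,0, 0,-0.6,0,0,0, 0,-0.5,0,0,0, 0,-0.5,0,0,0, 0,-0.5,0,0,0, 0,-0.5,0,0,0, 0,-0.3,0,0,0]'
python3 -m crank '[0,-0.3,0,0,0, 0,-0.3,0,0,0, 0,-0.3,0,0,0, 0,-0.3,0,0,0, 0,-0.2,0,0,0, 0,0,0,0,0, 0,0,0,0,0, 0,0,0,0,0]'
```

```text
time_s: 66.03
position: [0.5984, 0.2933, 0.0383]
tool_rot: [[-0.998, -0.06, 0.0], [-0.06, 0.998, 0.0], [-0.0, 0.0, -1.0]]
ft_force: [-1.1, -0.6, -0.8]
grip_width: -0.0
gripper_force: 0.6
time_s: 66.7
position: [0.6109, 0.294, 0.0382]
tool_rot: [[-0.998, -0.06, -0.002], [-0.06, 0.998, -0.0], [0.002, -0.0, -1.0]]
ft_force: [-5.0, -1.6, 1.7]
grip_width: 0.0003
gripper_force: 2.4
```

```bash
python3 -m crank '[0,-0.1,0,0,0, 0,-0.1,0,0,0, 0,-0.1,0,0,0, 0,0,0,0,0, 0,0,0,0,0, 0,0,0,0,0, 0,0,0,0,0, 0,0,0,0,0]'
python3 -m crank '[0,0.5,0,0,0, 0,1,0,0,0, 0,1.5,0,0,0, 0,1.5,0,0,0, 0,2,0,0,0, 0,2,0,0,0, 0,2,0,0,0, 0,2,0,0,0]'
python3 -m crank '[0,0,0,-2,0, 0,0,0,-3,0, 0,0,0,-3,0, 0,0,0,-3,0, 0,0,0,-3,0, 0,0,0,-3,0, 0,0,0,-1,0, 0,0,0,0,0]'
python3 - <<'E'
from h import *
t=snap('top');s=snap('scene')
for q,z in(('drawer_handle',.052),('cabinet_front',.09),('dish',.014),('jar',.07),('vial',.06)):
  for p in(t,s):
    for d in spotter.look_for(p,q)[:2]:
        uv=[d['at'][0]*640,d['at'][1]*480];print(q,round(d['score'],2),np.round(uv),np.round(unproj(p,uv,z),3))
p=snap('wrist')
for d in spotter.look_for(p,'drawer_handle')[:2]:
    uv=[d['at'][0]*640,d['at'][1]*480];print('w',round(d['score'],2),np.round(uv),np.round(unproj(p,uv,.052),3))
# profile along drawer axis
for x in np.arange(.58,.70,.004):
    u,v=proj(p,(x,.27,.08)); 
    if 0<=u<640 and 0<=v<480: print(round(x,3),p['color'][int(v),int(u)].tolist(),end=' ')
blob()
E
```

```text
time_s: 67.37
position: [0.6111, 0.2941, 0.0382]
tool_rot: [[-0.998, -0.061, -0.009], [-0.061, 0.998, -0.002], [0.009, -0.001, -1.0]]
ft_force: [-17.8, -2.8, 9.4]
grip_width: 0.0002
gripper_force: 8.9
time_s: 68.03
position: [0.4894, 0.2868, 0.0385]
tool_rot: [[-0.998, -0.06, 0.001], [-0.06, 0.998, 0.001], [-0.001, 0.0, -1.0]]
ft_force: [0.4, 0.4, 0.7]
grip_width: -0.0
gripper_force: 0.0
time_s: 68.7
position: [0.491, 0.2872, 0.2211]
tool_rot: [[-0.998, -0.06, 0.006], [-0.06, 0.998, 0.002], [-0.006, 0.002, -1.0]]
ft_force: [-0.6, 0.5, -0.9]
grip_width: -0.0001
gripper_force: 0.0
drawer_handle 0.73 [199. 216.] [0.666 0.31  0.052]
drawer_handle 0.65 [432. 260.] [ 0.522 -0.353  0.052]
drawer_handle 0.97 [427. 215.] [0.631 0.287 0.052]
cabinet_front 0.92 [195. 169.] [0.794 0.311 0.09 ]
cabinet_front 0.65 [485. 248.] [0.814 0.257 0.09 ]
dish 0.65 [235. 277.] [ 0.388 -0.165  0.014]
jar 0.71 [277. 180.] [0.761 0.083 0.07 ]
jar 0.95 [424. 295.] [0.781 0.066 0.07 ]
vial 0.58 [349. 338.] [ 0.726 -0.127  0.06 ]
w 0.96 [316. 402.] [0.679 0.297 0.052]
0.58 [17, 19, 19] 0.584 [23, 20, 24] 0.588 [24, 21, 22] 0.592 [8, 21, 13] 0.596 [24, 23, 23] 0.6 [0, 0, 0] 0.604 [6, 2, 0] 0.608 [17, 19, 19] 0.612 [18, 17, 21] 0.616 [1, 5, 16] 0.62 [12, 19, 21] 0.624 [0, 0, 0] 0.628 [5, 10, 12] 0.632 [14, 5, 13] 0.636 [0, 0, 8] 0.64 [19, 15, 20] 0.644 [1, 9, 0] 0.648 [11, 18, 13] 0.652 [11, 16, 9] 0.656 [1, 5, 2] 0.66 [12, 20, 23] 0.664 [21, 17, 19] 0.668 [6, 12, 10] 0.672 [14, 10, 15] 0.676 [0, 0, 1] 0.68 [14, 18, 18] 0.684 [19, 19, 18] 0.688 [10, 15, 16] 0.692 [19, 16, 20] 0.696 [19, 21, 22] dark [177, 315, 23, 13, 245] [187.5 321.1]
dark [196, 338, 14, 25, 209] [204.1 350.4]
```

```bash
python3 -m crank '[0,3,-3,0,0, 0,2,-3.5,0,0, 0,0,-3.5,0,0, 0,0,-3.5,0,0, 0,0,-3.5,0,0, 0,0,-3.5,0,0, 0,0,-3.5,0,0, 0,0,0,0,0]'
python3 - <<'E'
from h import *
for n in('top','scene'):
    p=snap(n)
    for im in (cv2.imread('pics/%s0.png'%n)[:,:,::-1].copy(),p['color']):
        hsv=cv2.cvtColor(im,cv2.COLOR_RGB2HSV)
        m=cv2.inRange(hsv,(8,80,60),(22,200,255))
        b=(m[190:300,130:270] if n=='top' else m[150:270,330:480]);print(n,cv2.countNonZero(b))
    if n=='top':
        for r in range(195,240): print(r,round(float(unproj(p,(200,r),.08)[0]),3),p['color'][r,200].tolist(),end=' ')
print(env.observe()['ft_force'])
E
```

```text
time_s: 70.12
position: [0.4556, 0.0401, 0.2184]
tool_rot: [[-0.998, -0.055, 0.001], [-0.055, 0.998, -0.002], [-0.001, -0.002, -1.0]]
ft_force: [1.3, 0.1, -0.4]
grip_width: 0.0004
gripper_force: 0.0
top 6164
top 0
195 0.723 [151, 151, 142] 196 0.72 [151, 151, 140] 197 0.717 [145, 146, 137] 198 0.714 [148, 148, 139] 199 0.711 [146, 147, 137] 200 0.708 [146, 146, 135] 201 0.706 [148, 146, 137] 202 0.703 [147, 148, 137] 203 0.7 [145, 147, 136] 204 0.697 [149, 150, 141] 205 0.694 [150, 149, 140] 206 0.691 [151, 151, 141] 207 0.689 [148, 149, 139] 208 0.686 [149, 149, 138] 209 0.683 [147, 147, 138] 210 0.68 [146, 148, 139] 211 0.677 [123, 123, 116] 212 0.674 [64, 62, 61] 213 0.672 [103, 101, 103] 214 0.669 [103, 104, 105] 215 0.666 [102, 100, 103] 216 0.663 [102, 100, 104] 217 0.66 [66, 65, 67] 218 0.657 [46, 42, 45] 219 0.655 [50, 47, 49] 220 0.652 [68, 65, 64] 221 0.649 [76, 75, 71] 222 0.646 [84, 81, 81] 223 0.643 [131, 127, 125] 224 0.64 [127, 121, 119] 225 0.638 [128, 124, 121] 226 0.635 [131, 126, 123] 227 0.632 [127, 124, 122] 228 0.629 [126, 122, 121] 229 0.626 [113, 112, 110] 230 0.624 [132, 132, 128] 231 0.621 [113, 112, 111] 232 0.618 [94, 91, 92] 233 0.615 [80, 78, 75] 234 0.612 [79, 77, 74] 235 0.609 [87, 85, 83] 236 0.607 [131, 127, 122] 237 0.604 [128, 124, 120] 238 0.601 [131, 127, 123] 239 0.598 [136, 132, 128] scene 5658
scene 0
[-0.16677284 -0.29276687  0.13742091]
```

Run:
```python
from h import *
for n in('top','scene'):
    p=snap(n)
    for q in('short_mount1','long_mount'):
        for d in spotter.look_for(p,q): 
            uv=[d['at'][0]*640,d['at'][1]*480];print(n,q,round(d['score'],2),np.round(uv),np.round(unproj(p,uv,.02),2),p['color'][int(uv[1]),int(uv[0])].tolist())
    hsv=cv2.cvtColor(p['color'],cv2.COLOR_RGB2HSV);m=cv2.inRange(hsv,(14,40,110),(28,110,255))
    k,l,st,c=cv2.connectedComponentsWithStats(m)
    print([(st[i].tolist()) for i in range(1,k) if st[i,4]>60])
```

```text
top long_mount 0.85 [172. 339.] [0.31 0.4  0.02] [73, 49, 71]
top long_mount 0.77 [447. 325.] [ 0.33 -0.4   0.02] [69, 39, 78]
top long_mount 0.69 [377. 171.] [ 0.79 -0.21  0.02] [53, 40, 26]
top long_mount 0.59 [422. 205.] [ 0.68 -0.34  0.02] [159, 87, 44]
[[258, 278, 10, 27, 106], [270, 280, 34, 13, 132], [306, 284, 11, 35, 149], [269, 290, 37, 11, 160], [302, 320, 11, 30, 103], [262, 328, 25, 15, 125], [161, 452, 55, 28, 366], [200, 456, 19, 11, 66], [221, 463, 74, 17, 344]]
scene short_mount1 0.68 [484. 248.] [0.79 0.32 0.02] [113, 116, 107]
scene long_mount 0.94 [348. 398.] [ 0.8  -0.22  0.02] [134, 113, 0]
scene long_mount 0.89 [145. 323.] [ 0.34 -0.39  0.02] [57, 19, 78]
scene long_mount 0.65 [362. 154.] [0.33 0.39 0.02] [47, 31, 49]
scene long_mount 0.64 [270. 406.] [ 0.7  -0.34  0.02] [127, 58, 0]
[]
```

No short mounts are left on the bench, so I'm handing in.

```bash
python3 -c "
from rig import env
print(env.close_job())"
```

```text
the job is handed in; nothing more can be done
None
```

The job is handed in with no verdict returned: the long mount was locked, held over two seconds and released on the second press; it and both short mounts lie in the shut drawer (shorts' tops probed flat), handle open, glassware unmoved; one slip, a finger hit a drawer mount that had shifted (80 N at the wrist, limit 120 N).

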